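Feed and wash a batch of glass stoppers

ROBOT

A 7-joint arm with a two-finger parallel gripper is mounted at the origin on a cart in front of the work surface, level with it; the furniture and walls round the work are solid. World frame = base frame: x ahead of the robot, y to its left, z up, the work surface at z = 0. Lengths are in m, angles in rad, forces in N, time in s.
With the tool pointing down it reaches from about 0.4 to 0.85 m from the base axis. Payload 10.4 kg.
Tool frame: the origin (TCP) lies at the centre of the arm's flange, where the gripper is bolted on; the fingertips stand 173 mm ahead of it and the grasp point (between the pads) lies 155 mm ahead of it (manip.nose_length is the distance from the TCP to the fingertips, in m); z points along the fingers, x is the direction in which the jaws open and shut, and the axes are right-handed (so a half turn about z gives the same grasp; the last joint's range is limited). The gripper opens to 85 mm and grips with 20 to 120 N. Pads are 22 mm wide; open, the fingers measure 114 mm over their backs; the gripper's body (76 mm by 85 mm) begins 54 mm behind the grasp point. The pads swing forward as they close: fully open they stand 13 mm farther back than shut.
Start: joints at [1.226, 0.332, -0.065, 1.46, 0.022, 1.35, -0.088], TCP at [0.198, -0.593, 0.405] pointing down, gripper open.
Joint ranges: [-2.6, 2.6], [-0.5, 2.12], [-1.47, 1.34], [0.16, 2.42], [-1.27, 4.41], [0.06, 2.06], [-2.6, 2.6]. Speed limits (rad/s): [2.22, 2.22, 2.79, 2.79, 3.14, 3.14, 3.14].

INTERFACE

Orientations are given as a unit quaternion [x, y, z, w].
In Python, from workcell import status, cams, order, manip gives the robot as it stands.
- The arm moves only by the tool servo_tool, never from a script. Its argument "motion" is a list that holds one entry, the list of rows, each a list of 6 numbers: the shift along the tool's x, y, z in units of 50 mm (1.0 is 50 mm), then the turn, a rotation vector about the tool's x, y, z in units of 5 degrees (1.0 is 5 degrees). In form: [[[x, y, z, ax, ay, az], ...]]. A call has 1 to 12 rows; each row shifts and turns the pose as measured when the row begins, along the tool's axes as they then stand; what a row does not reach is not made up. A row lasts 1/10 s, in which the tool goes at most 50 mm and 8.59 degrees, less where a joint would pass 70% of its speed; a pose out of reach is approached as far as the arm can. A call is refused whole if a number of a shift passes 1 or a number of a turn 1, either way. A call with a gripper value outside its range is refused whole. "jaw" is the closure in counts, from 0 (fully open) to 255 (shut), set as the call begins (left out, the last holds). The fingers move at their own pace and stop on an object; "force" is the grip in N (left out, the last holds). Time passes only in rows, so rows that do not move let the fingers close. It gives the time, the measured TCP pose, the force and the opening at its end, in the units of the state.
- status.get_obs(): the state, without advancing time (a new reading comes with each control period).
- cams.camera(name): name is "side" or "top"; returns a dict with "color" (384x512x3 uint8, red, green, blue), "vertical_fov" (degrees; the focal length in pixels is half the picture's height over the tangent of half this angle, whatever the lens; pixels are square), "cx", "cy" (the principal point, pixels), "extrinsics" (4x4, takes a point from camera to world coordinates). Camera axes: x right, y down, z forward; pixel columns grow to the right and rows downward; lengths in m; the calibration is good to about 2 mm. A picture is of the moment at which its call begins. There is no depth.
- order.hand_in(): hands the job in, once; it reports no verdict.
The state is a dict: "clock": time; "joint_pos": joint angles; "joint_velocities": joint speeds; "tau": joint torques, N m; "position": TCP position; "ee_rot": TCP orientation; "ft_force": force on the tool from outside, world axes, zero at the start; "torque": the same for the moment, N m; "grip_width": opening from 0.0 (shut) to 1.0 (fully open).
Only numpy, scipy, OpenCV 4.12 (cv2) and the standard library are available. Lean on these libraries where they do the work, as an engineer would, in place of code of your own. Each camera call takes 0.05 s, during which the arm holds its last target.

TASK

Wash the glass stoppers that lie on the bench: turn the selector to its blue dot, put all the stoppers into the yellow tipping skip, push the skip over by its black bar until it is fully tipped and has dumped them all into the steel basket, and then ease it back fully upright without slamming it. Next, tilt the jog stick fully towards its blue dot and hold it there for five seconds so that the spray arm swings over the basket, let it spring back to centre, and finally turn the selector back to its white dot. The stoppers must stay in the basket, and the other things on the bench must be left where they are.

Things in the scene. Friction and masses are not known exactly. Their poses are not given: they have to be found in the camera images.
- stopper_a: a ground glass stopper, clear, whitish, lying on its side: 24 mm across, 49 mm long along its own y, about 23 mm high, 14 g; origin in the middle of its underside, own z up as it lies at the start. Two to four stoppers are present in a run. It may be taken from above across its 24 mm width
- stopper_b: a ground glass stopper, clear, whitish, lying on its side: 24 mm across, 49 mm long along its own y, about 23 mm high, 14 g; origin in the middle of its underside, own z up as it lies at the start. Two to four stoppers are present in a run. It may be taken from above across its 24 mm width
- stopper_c: a ground glass stopper, clear, whitish, lying on its side: 24 mm across, 49 mm long along its own y, about 23 mm high, 14 g; origin in the middle of its underside, own z up as it lies at the start. Two to four stoppers are present in a run. It may be taken from above across its 24 mm width
- stopper_d: a ground glass stopper, clear, whitish, lying on its side: 24 mm across, 49 mm long along its own y, about 23 mm high, 14 g; origin in the middle of its underside, own z up as it lies at the start. Two to four stoppers are present in a run. It may be taken from above across its 24 mm width
- station: the washing station, fixed: white base plate 220 x 420 x 12 mm (y from -185 to +235 mm), two aluminium uprights (outer faces x = +-90 mm) carrying the yellow skip, and the open steel basket on the +y side. Origin on the bench below the skip's hinge; y = dump direction, x = along the hinge line, z up. Spray-arm post at x = 99, y = 120 mm, 170 mm high with its arm
- skip_hinge (a point): point on the skip's hinge line (along the station's x axis), midway between the uprights, 135 mm above the bench
- skip (a joint): tipping angle, rad: 0 upright, 2.0 fully tipped (end stops); growing carries the top to the station's +y. A sprung detent lies between 0.05 and 0.5 rad both ways: press the skip home past it. Below about 1.1 rad it sinks back to the detent, above that on to 2.0, slowed by a damper; 1 to 3 N at the bar move it slowly. Over 3 rad/s near upright is slamming
- skip_handle (a point): middle of the skip's black round crossbar, 12 mm thick, 90 mm long along the station's x. Upright it is at station y = -168 mm, 75 mm above the hinge; it moves with the skip, 184 mm from the hinge line. The skip's back wall is 45 mm away (+y side when upright). Stalks at +-40 mm carry it, free between. Held from above, it turns between the fingers
- skip_in (a point): point on the skip's inner floor, moving with it (axes the station's when upright). Open top, 150 mm wide inside along x; level floor from y = -45 (back wall) to +45 mm, then a chute rises at 45 degrees to y = +106 mm, 59 mm higher; back and side walls 72 to 76 mm above the floor, 3 mm thick
- basket_in (a point): centre of the floor of the steel basket; axes as the station's. Inside 162 mm along x and 182 mm along y, rim 44 mm above this point, 62 mm above the bench
- panel: the control panel, a grey box fixed to the bench, 120 mm (x) by 220 mm (y) by 60 mm high; origin in the middle of its underside, x away from the robot, y to the left, z up. Selector on the right half (y = -65 mm), jog stick on the left half (y = +45 mm)
- selector (a joint): the selector's angle, rad, growing clockwise seen from above; it clicks into three places: 0 = white dot (off), 0.6 = yellow dot, 1.2 = blue dot (wash); end stops at 0 and 1.2. It starts at white or yellow. About 0.06 N m to turn over a click
- selector_grip (a point): top of the selector's black grip bar, on its axis, 95 mm above the bench. The bar is 42 mm long, 12 mm wide, and stands 29 mm above a disc 44 mm across (top 66 mm above the bench). The point turns with the bar: x lies along the bar, the white pointer line is at the -x end. Grip it across the 12 mm
- stick (a joint): the jog stick's tilt, rad: 0 upright, +0.45 fully to the panel's +y (left, the blue dot), -0.45 fully to the right (grey dot). A spring of 0.5 N m/rad centres it: about 4 N at the ball for full tilt. Tilting it swings the spray arm
- stick_ball (a point): centre of the black ball, 28 mm in diameter, on top of the jog stick, 55 mm above its pivot, which is in the panel's top face 60 mm above the bench; the stem is 10 mm thick
- petri_1: bystander: flat clear glass dish, 60 mm across, 14 mm high; origin under its centre. Leave it alone
- marker_red: bystander: red and white marker pen, 132 mm long (own y), 15 mm thick; origin under its middle. Leave it alone
Things that resemble listed ones, but are neither listed nor needed, are in the scene too. Leave any purple look-alike of the stopper_a alone.

How it is judged:
By the outcome, as a careful person would: the job done as asked, in the order asked, and still so for the second after the job is handed in, with the robot touching nothing.
Of stopper_a, stopper_b, stopper_c, stopper_d only 2 to 4 are there at a start; the rules pass over those that are not, and their reading is None.
At some moment in a run one of stopper_a, stopper_b, stopper_c, stopper_d may be knocked a few centimetres aside while the robot is not near it.
Once in a run the grip may slacken for a moment while it holds something.
It also fails if it takes over 208 s, if anything falls off the work surface, if the arm or the gripper's body presses on something with over 40 N, if the wrist force passes 120 N, or if a joint passes its speed limit or range.

## Working session

There is one attempt and no reset: what is moved stays moved. The work goes in short steps, Python scripts to look and compute and a tool call to move; the robot and the scene stay as the last step left them, time stands still between calls to the robot, and variables do not carry over. Pictures are saved under pics/ and viewed, and the job is handed in when it is done.

Besides the shell and the picture viewer there is one more tool, called by a JSON object that holds its "fn" and its "kwargs". servo_tool: Moves the arm, as the interface text tells. Its arguments: {"type":"object","properties":{"motion":{"type":"array","items":{"type":"array","items":{"type":"array","items":{"type":"number"}}}},"jaw":{"type":"number"},"force":{"type":"number"}},"required":["motion"]}

```bash
ls; mkdir -p pics; python3 - <<'E'
from workcell import status,cams,manip
import cv2,numpy as np
o=status.get_obs(); print(o)
print(manip.nose_length)
for n in("side","top"):
    c=cams.camera(n); cv2.imwrite(f"pics/{n}0.png",cv2.resize(c["color"][:,:,::-1],(800,600),interpolation=cv2.INTER_CUBIC)); print(n,c["vertical_fov"],c["cx"],c["cy"],np.round(c["extrinsics"],4).tolist())
    np.savez(f"{n}0.npz",**c)
E
```

```text
pics
{'clock': 0.0, 'joint_pos': array([ 1.22640421,  0.33287013, -0.06471701,  1.46097378,  0.02156016,
        1.34988984, -0.08847796]), 'joint_velocities': array([-0.00035393, -0.00095412,  0.00088187,  0.0025249 , -0.00117923,
        0.00071241,  0.0004762 ]), 'tau': array([-1.35674276e-03, -6.25447440e+01,  4.81367391e-02, -3.91603267e+01,
        1.60418241e-02,  1.00167838e-02,  2.53716536e-05]), 'position': array([ 0.19764389, -0.59278149,  0.40390137]), 'ee_rot': array([ 8.11269043e-01, -5.84672572e-01, -5.94113274e-04, -4.13527559e-04]), 'ft_force': array([-0.3826175 , -0.14844602,  0.18229412]), 'torque': array([-0.04104489, -0.03899899,  0.01076511]), 'grip_width': 1.0027363773551738}
0.1734
side 47.67895895698661 258.45938442635213 182.90904792174433 [[-0.8792, -0.2017, 0.4316, 0.0385], [-0.4759, 0.331, -0.8148, 0.9939], [0.0214, -0.9218, -0.387, 0.5766], [0.0, 0.0, 0.0, 1.0]]
top 50.590635377136906 254.3504037837085 186.5909115316912 [[0.0292, -0.9969, 0.0726, 0.4647], [-0.9995, -0.0297, -0.0058, 0.0711], [0.0079, -0.0724, -0.9973, 1.3354], [0.0, 0.0, 0.0, 1.0]]
```

View pics/side0.png

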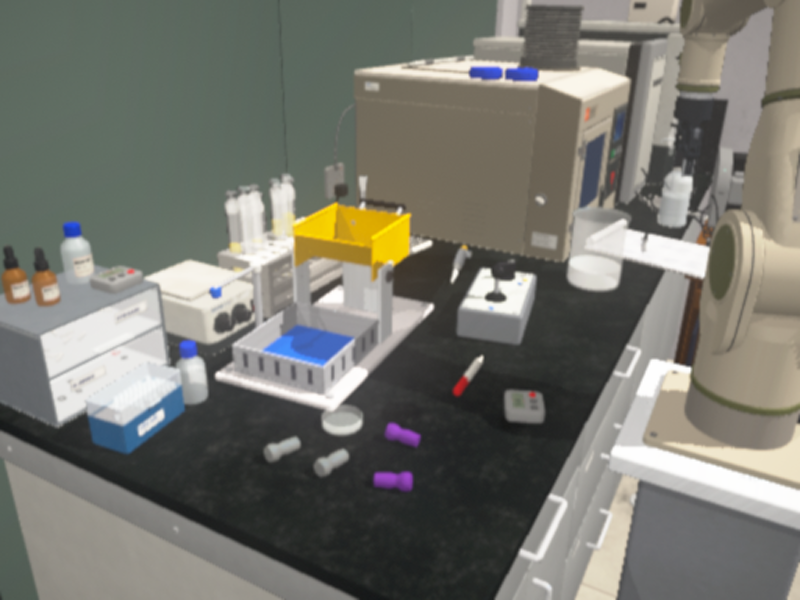

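View pics/top0.png

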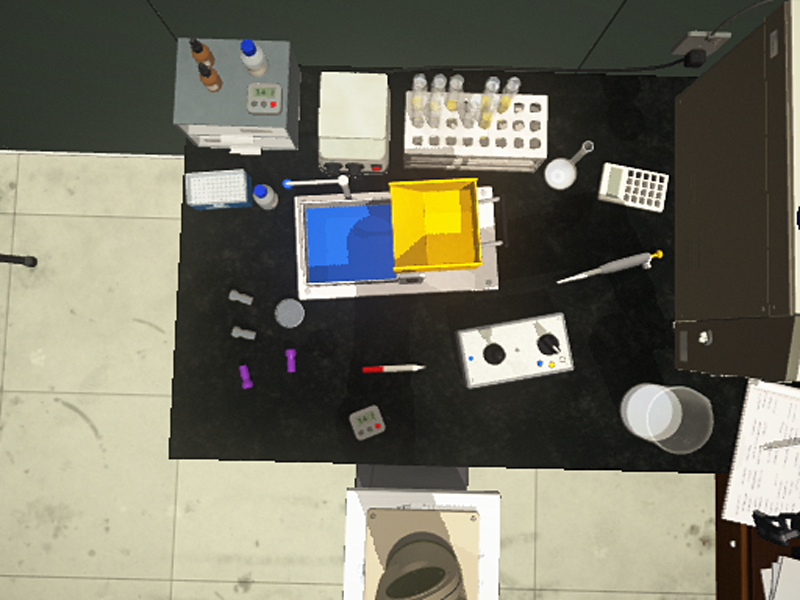

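The top view shows two whitish stoppers at about (240,297) and (243,333), and purple decoys at (245,376) and (291,360). The skip is at (435,225), and the panel at (515,350) has its stick on the left and selector on the right. Next I'll measure these.

```bash
cat > h.py <<'E'
import numpy as np,cv2
from scipy.spatial.transform import Rotation as R
def snap(n,live=True):
    from workcell import cams
    return cams.camera(n)
def K(c):
    h=c["color"].shape[0]; return h/2/np.tan(np.radians(float(c["vertical_fov"]))/2)
def ray(c,u,v):
    f=K(c);E=np.array(c["extrinsics"]);d=E[:3,:3]@np.array([(u-c["cx"])/f,(v-c["cy"])/f,1]);return E[:3,3],d
def onz(c,u,v,z):
    p,d=ray(c,u,v);return p+d*(z-p[2])/d[2]
def proj(c,P):
    E=np.array(c["extrinsics"]);q=E[:3,:3].T@(np.array(P)-E[:3,3]);f=K(c);return np.array([c["cx"]+f*q[0]/q[2],c["cy"]+f*q[1]/q[2]])
def crop(c,x0,y0,x1,y1,name,s=None):
    im=c["color"][y0:y1,x0:x1,::-1]; s=s or min(800/(x1-x0),600/(y1-y0))
    cv2.imwrite("pics/"+name,cv2.resize(im,None,fx=s,fy=s,interpolation=cv2.INTER_NEAREST)); print(name,"scale",s)
def tri(c1,uv1,c2,uv2):
    p1,d1=ray(c1,*uv1);p2,d2=ray(c2,*uv2)
    A=np.stack([d1,-d2],1);t=np.linalg.lstsq(A,p2-p1,rcond=None)[0];a=p1+t[0]*d1;b=p2+t[1]*d2
    return (a+b)/2,np.linalg.norm(a-b)
E
python3 - <<'E'
from h import *
t=dict(np.load("top0.npz")); s=dict(np.load("side0.npz"))
crop(t,180,100,330,200,"t_station.png"); crop(t,285,195,375,255,"t_panel.png"); crop(t,140,180,200,255,"t_stop.png")
crop(s,150,110,300,270,"s_station.png");crop(s,285,160,350,225,"s_panel.png")
E
```

```text
t_station.png scale 5.333333333333333
t_panel.png scale 8.88888888888889
t_stop.png scale 8.0
s_station.png scale 3.75
s_panel.png scale 9.23076923076923
```

View pics/t_station.png

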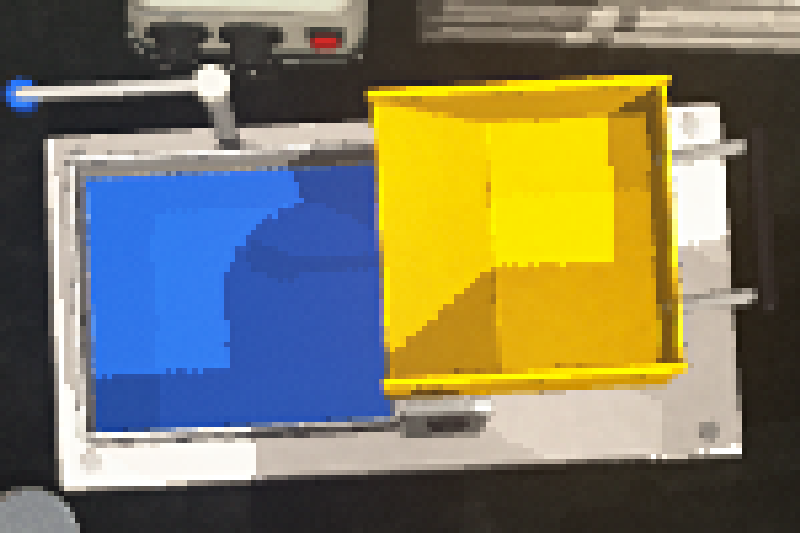

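View pics/t_panel.png

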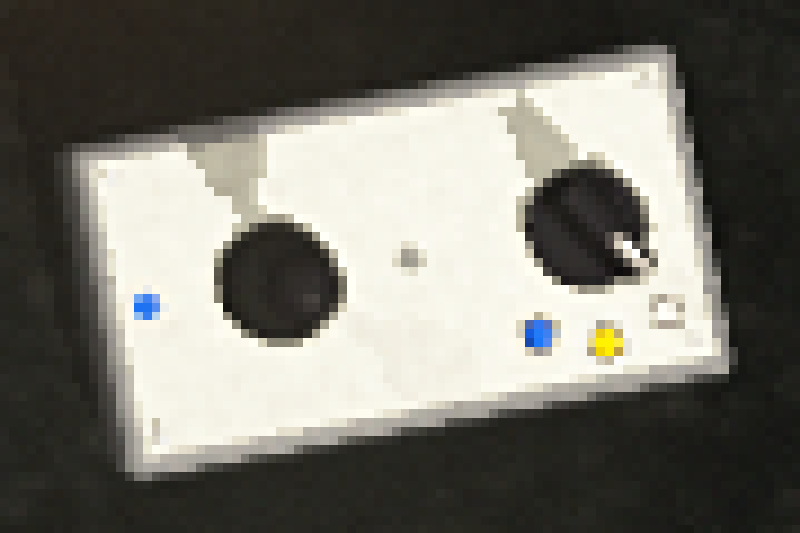

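View pics/t_stop.png

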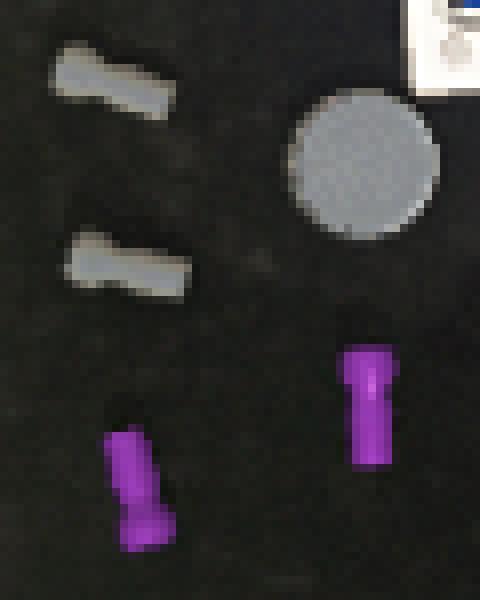

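View pics/s_station.png

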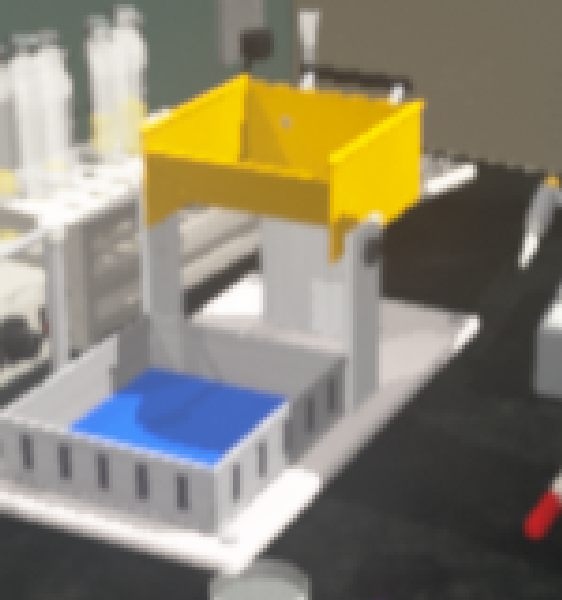

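View pics/s_panel.png

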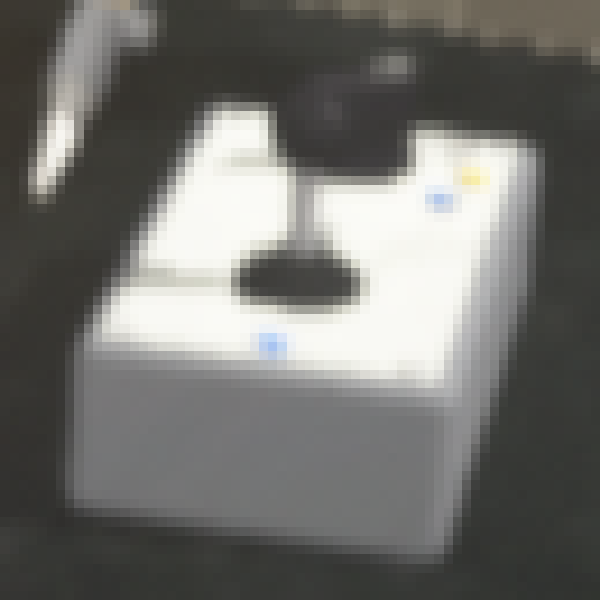

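```bash
cat >> h.py <<'E'
def fit2(local,world):
    # rigid 2D fit, returns yaw,t,resid
    l=np.array(local,float);w=np.array(world,float)[:,:2];lc=l.mean(0);wc=w.mean(0);a=l-lc;b=w-wc
    th=np.arctan2((a[:,0]*b[:,1]-a[:,1]*b[:,0]).sum(),(a*b).sum());Rm=np.array([[np.cos(th),-np.sin(th)],[np.sin(th),np.cos(th)]])
    t=wc-Rm@lc;return th,t,np.linalg.norm((Rm@l.T).T+t-w,axis=1)
E
python3 - <<'E'
from h import *
t=dict(np.load("top0.npz")); s=dict(np.load("side0.npz"))
P=[(180+u/5.333,100+v/5.333) for u,v in [(47,138),(722,102),(743,455),(62,490)]]
W=[onz(t,u,v,.012) for u,v in P]
print(np.round(W,4))
# image left = world +y ; up = world +x. station y dump direction = left => corners: UL = (+.11?,+.235)
th,tt,r=fit2([(.11,.235),(.11,-.185),(-.11,-.185),(-.11,.235)],W);print("station",th,tt,r)
P=[(285+u/8.889,195+v/8.889) for u,v in [(88,160),(660,58),(722,365),(140,462)]]
W=[onz(t,u,v,.06) for u,v in P];print(np.round(W,4))
th2,t2,r2=fit2([(.06,.11),(.06,-.11),(-.06,-.11),(-.06,.11)],W);print("panel",th2,t2,r2)
def pt(th,t,x,y): return np.array([t[0]+np.cos(th)*x-np.sin(th)*y,t[1]+np.sin(th)*x+np.cos(th)*y])
sel=pt(th2,t2,0,-.065);stk=pt(th2,t2,0,.045);print("sel",sel,"stick",stk)
for n,p in(("dot_w",(667,312)),("dot_y",(606,342)),("dot_b",(538,333)),("stickblue",(146,306))):
    w=onz(t,285+p[0]/8.889,195+p[1]/8.889,.06); d=w[:2]-sel; print(n,w,"ang from sel",np.degrees(np.arctan2(d[1],d[0])),np.linalg.norm(d))
w=onz(t,285+632/8.889,195+250/8.889,.095);d=w[:2]-sel;print("pointer",w,np.degrees(np.arctan2(d[1],d[0])))
w=onz(t,285+280/8.889,195+283/8.889,.115);print("ball top view",w)
print("selproj",(proj(t,[*sel,.066])-[285,195])*8.889,(proj(t,[*stk,.115])-[285,195])*8.889)
h=pt(th,tt,0,-.168);print("handle",h,(proj(t,[*h,.21])-[180,100])*5.333,"hinge",tt)
for nm,L in(("in floor",[0,0]),("basket",[0,.12])): print(nm,pt(th,tt,*L))
# stoppers
im=t["color"][:];hsv=cv2.cvtColor(im,cv2.COLOR_RGB2HSV)
m=((hsv[...,2]>90)&(hsv[...,1]<70)).astype(np.uint8);m[:, :120]=0;m[:180]=0;m[255:]=0;m[:,172:]=0
cs,_=cv2.findContours(m,cv2.RETR_EXTERNAL,cv2.CHAIN_APPROX_NONE)
for c in cs:
    if cv2.contourArea(c)<20: continue
    (cx,cy),(a,b),_=cv2.minAreaRect(c);print("blob",cx,cy,a,b)
    pts=np.array([onz(t,*q[0],.012)[:2] for q in c]);
    (wx,wy),(wa,wb),an=cv2.minAreaRect((pts*1000).astype(np.float32)); box=cv2.boxPoints(((wx,wy),(wa,wb),an))
    print(" world mm",wx,wy,wa,wb,an); print(box.tolist())
E
```

```text
[[ 0.7553  0.2854  0.012 ]
 [ 0.7909 -0.1319  0.012 ]
 [ 0.5716 -0.1488  0.012 ]
 [ 0.5377  0.2673  0.012 ]]
station 0.08245076098760609 [0.66592688 0.04306691] [0.00131773 0.00034338 0.00153212 0.00118142]
[[ 0.4784 -0.0658  0.06  ]
 [ 0.5203 -0.2675  0.06  ]
 [ 0.413  -0.2904  0.06  ]
 [ 0.3733 -0.0863  0.06  ]]
panel 0.1993285610404587 [ 0.44623873 -0.17749284] [0.00934229 0.00883    0.00773456 0.00899083]
sel [ 0.45910946 -0.24120582] stick [ 0.43732823 -0.13338385]
dot_w [ 0.43096157 -0.27086798  0.06      ] ang from sel -133.49954934118898 0.04089189311387272
dot_y [ 0.41983683 -0.24947906  0.06      ] ang from sel -168.10391491691215 0.040134603224920865
dot_b [ 0.42229348 -0.22548065  0.06      ] ang from sel 156.87127003081685 0.04003370367550474
stickblue [ 0.42774733 -0.08728873  0.06      ] ang from sel 101.51692095904808 0.15707977510225432
pointer [ 0.45268943 -0.2492451   0.095     ] -128.61028824205863
ball top view [ 0.43835654 -0.12545395  0.115     ]
selproj [588.04477918 229.54768723] [303.45734172 286.75160087]
handle [ 0.67976292 -0.12436237] [763.18571595 220.08038563] hinge [0.66592688 0.04306691]
in floor [0.66592688 0.04306691]
basket [0.65604399 0.16265926]
blob 155.36239624023438 213.458740234375 14.367395401000977 6.034305572509766
 world mm 464.1617431640625 381.9494323730469 46.54700469970703 19.443906784057617 75.05879211425781
[[448.7679443359375, 361.9693908691406], [467.554443359375, 356.9562072753906], [479.5555419921875, 401.9294738769531], [460.76904296875, 406.9426574707031]]
blob 153.69615173339844 189.78074645996094 14.734573364257812 5.876287937164307
 world mm 540.8901977539062 390.907958984375 47.96474075317383 19.095436096191406 76.46379089355469
[[525.994384765625, 369.8265075683594], [544.5594482421875, 365.3570251464844], [555.7860107421875, 411.9894104003906], [537.220947265625, 416.4588928222656]]
```

```bash
python3 - <<'E'
from h import *
t=dict(np.load("top0.npz")); s=dict(np.load("side0.npz"))
T=lambda u,v:(180+u/5.333,100+v/5.333); S=lambda u,v:(150+u/3.75,110+v/3.75)
for n,a,b in(("-x back",(685,368),(424,101)),("-x front",(386,385),(330,156)),("+x front",(369,91),(144,128)),("+x back",(668,79),(247,78)),("bar +x",(757,130),(303,72)),("bar -x",(770,305),(410,86))):
    p,e=tri(t,T(*a),s,S(*b)); d=p[:2]-[.6659,.0431];th=.08245
    print(n,np.round(p,4),"err",round(e,4),"station",np.round([np.cos(th)*d[0]+np.sin(th)*d[1],-np.sin(th)*d[0]+np.cos(th)*d[1]],4))
TP=lambda u,v:(285+u/8.889,195+v/8.889);SP=lambda u,v:(285+u/9.23,160+v/9.23)
for n,a,b in(("hole",(280,283),(298,280)),("ball",(285,290),(318,115)),("sel disc",(588,225),(0,0)),("stickblue",(146,306),(270,346)),("blue",(538,333),(440,201)),("yel",(606,342),(472,180))):
    p,e=tri(t,TP(*a),s,SP(*b));print(n,np.round(p,4),round(e,4), "z.06:",onz(t,*TP(*a),.06)[:2], onz(s,*SP(*b),.06)[:2])
crop(s,150,265,290,325,"s_stop.png")
E
```

```text
-x back [ 0.5994 -0.0849  0.2115] err 0.0017 station [-0.0769 -0.1221]
-x front [0.5876 0.072  0.2135] err 0.0029 station [-0.0757  0.0352]
+x front [0.7408 0.0842 0.2113] err 0.0023 station [0.0781 0.0348]
+x back [ 0.754  -0.0728  0.2088] err 0.0004 station [ 0.0783 -0.1228]
bar +x [ 0.7294 -0.1205  0.2061] err 0.0018 station [ 0.0498 -0.1683]
bar -x [ 0.635  -0.1294  0.2069] err 0.0008 station [-0.045  -0.1694]
hole [ 0.4374 -0.1342  0.0603] 0.0006 z.06: [ 0.43716832 -0.13431347] [ 0.43792916 -0.13469276]
ball [ 0.4347 -0.1269  0.1203] 0.0032 z.06: [ 0.43476716 -0.13611911] [ 0.48549591 -0.27614995]
sel disc [ 0.5128 -0.1987  0.1266] 0.1169 z.06: [ 0.46068075 -0.24264726] [ 0.63398382 -0.32605022]
stickblue [ 0.4281 -0.0874  0.0576] 0.0009 z.06: [ 0.42774733 -0.08728873] [ 0.42669993 -0.08213742]
blue [ 0.4221 -0.2259  0.0585] 0.0002 z.06: [ 0.42229348 -0.22548065] [ 0.42093585 -0.22242897]
yel [ 0.4194 -0.25    0.0583] 0.0008 z.06: [ 0.41983683 -0.24947906] [ 0.41783117 -0.2461984 ]
s_stop.png scale 5.714285714285714
```

View pics/s_stop.png

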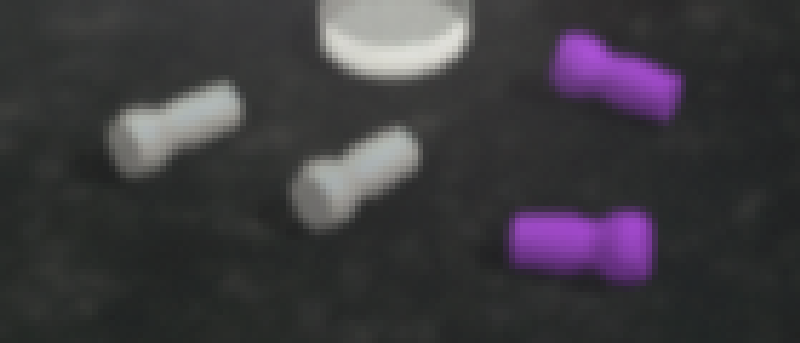

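```bash
cat > plan.py <<'E'
import sys,numpy as np
from workcell import status
from scipy.spatial.transform import Rotation as R
o=status.get_obs();p=o["position"];r=R.from_quat(o["ee_rot"])
m=r.as_matrix();yaw=np.degrees(np.arctan2(m[1,0],m[0,0]))
g=p+m[:,2]*.155
print("t",round(o["clock"],2),"grasp",np.round(g,4),"yaw",round(yaw,2),"F",np.round(o["ft_force"],1),"w",round(o["grip_width"],3),"j",np.round(o["joint_pos"],2))
a=[float(x) for x in sys.argv[1:]]
if a:
    c,s=np.cos(np.radians(a[3])),np.sin(np.radians(a[3]))
    T=np.array([[c,s,0],[s,-c,0],[0,0,-1.]])
    tcp=np.array(a[:3])+[0,0,.155]
    rv=(r.inv()*R.from_matrix(T)).as_rotvec(degrees=True)
    print("turn first: units",np.round(rv/5,2),"| shift in present tool units",np.round(m.T@(tcp-p)/.05,2),"| shift after turn",np.round(T.T@(tcp-p)/.05,2))
E
python3 plan.py 0.46 -0.2415 0.2 -44.2
```

```text
t 0.1 grasp [ 0.1976 -0.5926  0.249 ] yaw -71.56 F [0.  0.2 0.3] w 1.0 j [ 1.23  0.33 -0.06  1.46  0.02  1.35 -0.09]
turn first: units [-0.    0.01 -5.47] | shift in present tool units [-5.   -7.2   0.99] | shift after turn [-1.14 -8.69  0.98]
```

{"fn": "servo_tool", "kwargs": {"motion": [[[0,0,0,0,0,-1],[0,0,0,0,0,-1],[0,0,0,0,0,-1],[0,0,0,0,0,-1],[0,0,0,0,0,-1],[0,0,0,0,0,-0.47],[-0.1,-0.9,0,0,0,0],[-0.1,-0.9,0,0,0,0],[-0.1,-0.9,0,0,0,0],[-0.1,-0.9,0,0,0,0],[-0.1,-0.9,0,0,0,0],[-0.1,-0.9,0,0,0,0]]], "jaw": 110, "force": 40}}

```text
clock: 1.3
position: [0.3598, -0.3722, 0.398]
ee_rot: [0.928, -0.373, -0.005, -0.003]
ft_force: [1.0, -1.5, 0.4]
grip_width: 0.566
```

```bash
python3 plan.py 0.46 -0.2415 0.16 -44.2
```

```text
t 1.3 grasp [ 0.3586 -0.3709  0.243 ] yaw -43.78 F [ 1.  -1.5  0.4] w 0.566 j [ 1.    0.12 -0.31  1.73  0.04  1.3  -0.08]
turn first: units [-0.01  0.13  0.08] | shift in present tool units [-0.34 -3.27  1.67] | shift after turn [-0.39 -3.27  1.66]
```

{"fn": "servo_tool", "kwargs": {"motion": [[[-0.05,-0.7,0.2,0,0,0],[-0.1,-0.7,0.2,0,0,0],[-0.05,-0.7,0.2,0,0,0],[-0.1,-0.7,0.2,0,0,0],[-0.05,-0.5,0.2,0,0,0],[0,0,0,0,0,0]]]}}

```text
clock: 1.9
position: [0.4669, -0.2274, 0.3461]
ee_rot: [0.93, -0.368, -0.005, -0.003]
ft_force: [-1.1, -0.8, 0.1]
grip_width: 0.571
```

```bash
python3 plan.py 0.46 -0.2415 0.16 -44.2
```

```text
t 1.9 grasp [ 0.4658 -0.2258  0.1911] yaw -43.2 F [-1.1 -0.8  0.1] w 0.571 j [ 0.79  0.18 -0.46  1.79  0.08  1.2  -0.45]
turn first: units [-0.02  0.14  0.2 ] | shift in present tool units [0.1  0.3  0.62] | shift after turn [0.1  0.3  0.62]
```

{"fn": "servo_tool", "kwargs": {"motion": [[[0.1,0.3,0.3,0,0.14,0.2],[0,0,0.3,0,0,0],[0,0,0,0,0,0]]]}}

```text
clock: 2.2
position: [0.4598, -0.2419, 0.315]
ee_rot: [0.927, -0.376, 0.0, -0.001]
ft_force: [-0.1, 0.2, 0.3]
grip_width: 0.568
```

```bash
python3 plan.py 0.46 -0.2415 0.088 -44.2; python3 - <<'E'
from h import *
t=snap("top");s=snap("side");crop(t,285,195,375,255,"t1.png");crop(s,285,100,385,225,"s1.png")
E
```

```text
t 2.2 grasp [ 0.4599 -0.2417  0.16  ] yaw -44.12 F [-0.1  0.2  0.3] w 0.568 j [ 0.8   0.21 -0.44  1.83  0.1   1.13 -0.45]
turn first: units [-0.02  0.01  0.02] | shift in present tool units [-0.   -0.01  1.44] | shift after turn [-0.   -0.01  1.44]
t1.png scale 8.88888888888889
s1.png scale 4.8
```

View pics/s1.png

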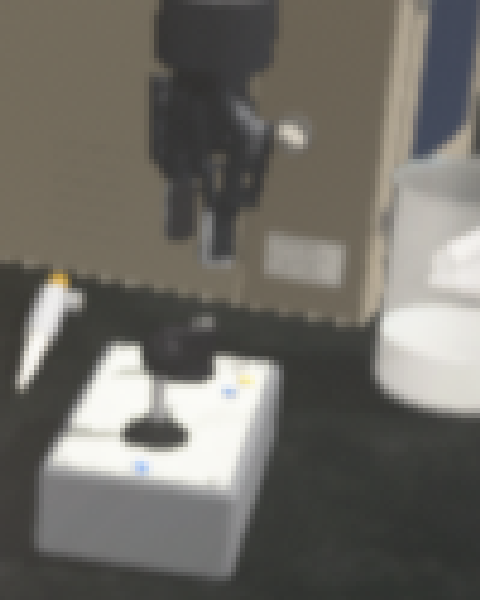

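The side view shows the fingers at about (200,230), above the selector. I'll lower and close them.

{"fn": "servo_tool", "kwargs": {"motion": [[[0,0,0.4,0,0,0],[0,0,0.4,0,0,0],[0,0,0.35,0,0,0],[0,0,0.25,0,0,0],[0,0,0,0,0,0]]]}}

```text
clock: 2.8
position: [0.4619, -0.2444, 0.2499]
ee_rot: [0.926, -0.377, 0.005, 0.0]
ft_force: [0.1, 0.2, -0.1]
grip_width: 0.568
```

{"fn": "servo_tool", "kwargs": {"motion": [[[0,0,0,0,0,0],[0,0,0,0,0,0],[0,0,0,0,0,0],[0,0,0,0,0,0],[0,0,0,0,0,0],[0,0,0,0,0,0],[0,0,0,0,0,0],[0,0,0,0,0,0]]], "jaw": 255, "force": 40}}

```text
clock: 3.6
position: [0.4594, -0.2413, 0.2516]
ee_rot: [0.927, -0.376, -0.001, -0.001]
ft_force: [1.9, -0.5, -8.1]
grip_width: 0.131
```

```bash
python3 plan.py 0.46 -0.2415 0.088 -44.2
```

```text
t 3.6 grasp [ 0.4592 -0.241   0.0966] yaw -44.18 F [ 1.9 -0.5 -8.1] w 0.131 j [ 0.78  0.28 -0.44  1.89  0.14  1.   -0.48]
turn first: units [-0.    0.03  0.  ] | shift in present tool units [ 0.01 -0.01  0.17] | shift after turn [ 0.01 -0.01  0.17]
```

{"fn": "servo_tool", "kwargs": {"motion": [[[0,0,0,0,0,1],[0,0,0,0,0,1],[0,0,0,0,0,1],[0,0,0,0,0,1],[0,0,0,0,0,1],[0,0,0,0,0,1],[0,0,0,0,0,0]]]}}

```text
clock: 4.3
position: [0.4591, -0.2404, 0.2516]
ee_rot: [0.792, -0.611, -0.003, -0.0]
ft_force: [1.5, -1.5, -8.8]
grip_width: 0.124
```

```bash
python3 plan.py 0.46 -0.2415 0.0966 -113
```

```text
t 4.3 grasp [ 0.4585 -0.2398  0.0966] yaw -75.29 F [ 1.5 -1.5 -8.8] w 0.124 j [ 0.72  0.27 -0.36  1.89  0.11  1.   -1.01]
turn first: units [0.05 0.04 7.54] | shift in present tool units [ 0.03 -0.01  0.  ] | shift after turn [ 0.01 -0.02  0.  ]
```

{"fn": "servo_tool", "kwargs": {"motion": [[[0,0,0,0,0,1],[0,0,0,0,0,1],[0,0,0,0,0,1],[0,0,0,0,0,1],[0,0,0,0,0,1],[0,0,0,0,0,1],[0,0,0,0,0,1],[0,0,0,0,0,0.6],[0,0,0,0,0,0]]]}}

```text
clock: 5.2
position: [0.4595, -0.2389, 0.2516]
ee_rot: [-0.551, 0.835, 0.004, -0.001]
ft_force: [1.2, -1.2, -8.1]
grip_width: 0.127
```

```bash
python3 plan.py 0.46 -0.2415 0.0966 -113;python3 -c "
from workcell import status;print(status.get_obs()['torque'])"
```

```text
t 5.2 grasp [ 0.4586 -0.238   0.0966] yaw -113.17 F [ 1.2 -1.2 -8.1] w 0.127 j [ 0.64  0.26 -0.28  1.9   0.08  1.   -1.65]
turn first: units [ 0.09  0.04 -0.03] | shift in present tool units [ 0.04 -0.03  0.  ] | shift after turn [ 0.04 -0.03  0.  ]
[-0.34673443 -0.33053685  0.27121261]
```

{"fn": "servo_tool", "kwargs": {"motion": [[[0,0,0,0,0,0],[0,0,0,0,0,0],[0,0,0,0,0,0],[0,0,0,0,0,0],[0,0,-0.4,0,0,0],[0,0,-0.8,0,0,0],[0,0,-1,0,0,0],[0,0,-1,0,0,0],[0,0,-1,0,0,0]]], "jaw": 140}}

```text
clock: 6.1
position: [0.4595, -0.2402, 0.4634]
ee_rot: [-0.555, 0.832, 0.008, -0.003]
ft_force: [1.2, -1.3, -0.1]
grip_width: 0.449
```

```bash
python3 plan.py 0.5 0.36 0.25 -14;python3 - <<'E'
from h import *
t=snap("top");s=snap("side");crop(t,285,195,375,255,"t2.png");crop(s,285,130,350,225,"s2.png");crop(t,130,170,240,255,"t2b.png")
E
```

```text
t 6.1 grasp [ 0.4575 -0.2386  0.3085] yaw -112.6 F [ 1.2 -1.3 -0.1] w 0.449 j [ 0.66  0.09 -0.28  1.63  0.02  1.44 -1.59]
turn first: units [  0.09   0.19 -19.72] | shift in present tool units [-11.39   3.84   1.28] | shift after turn [ -2.12 -11.84   1.17]
t2.png scale 8.88888888888889
s2.png scale 6.315789473684211
t2b.png scale 7.0588235294117645
```

View pics/s2.png

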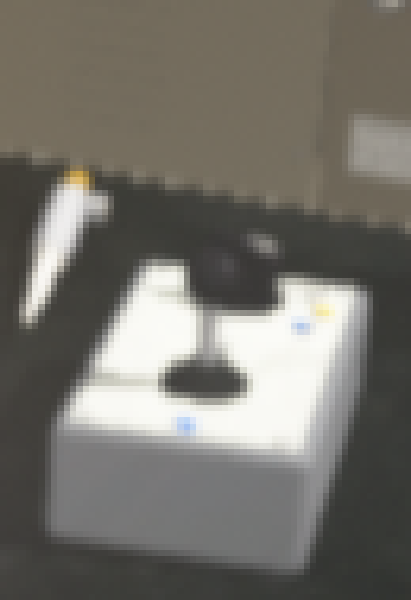

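View pics/t2.png

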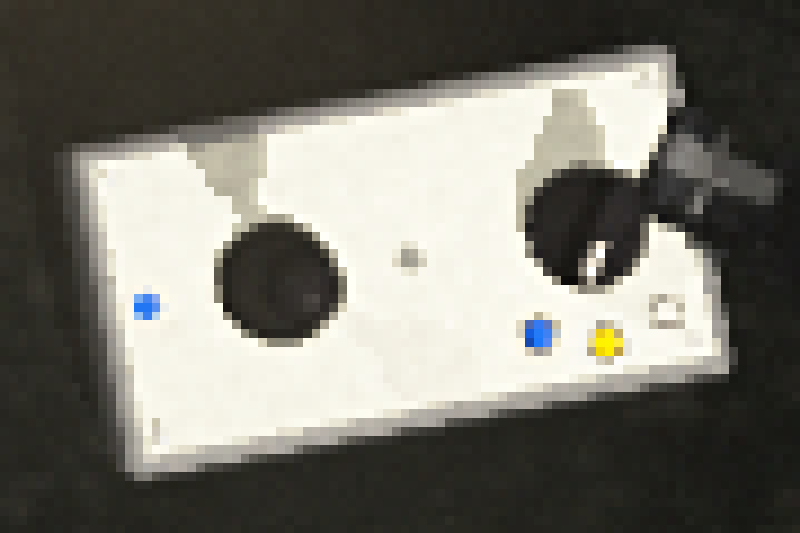

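Selector's white line runs from (605,245) to (588,275), pointing at the blue dot. Now to the stoppers.

{"fn": "servo_tool", "kwargs": {"motion": [[[0,0,0,0,0,-1],[0,0,0,0,0,-1],[0,0,0,0,0,-1],[0,0,0,0,0,-1],[0,0,0,0,0,-1],[0,0,0,0,0,-1],[0,0,0,0,0,-1],[0,0,0,0,0,-1],[0,0,0,0,0,-1],[0,0,0,0,0,-1],[0,0,0,0,0,-1],[0,0,0,0,0,-1]]], "jaw": 110}}

```text
clock: 7.4
position: [0.4604, -0.2402, 0.4736]
ee_rot: [0.907, -0.422, 0.002, -0.001]
ft_force: [0.5, -0.3, -0.1]
grip_width: 0.566
```

{"fn": "servo_tool", "kwargs": {"motion": [[[0,0,0,0,0,-1],[0,0,0,0,0,-1],[0,0,0,0,0,-1],[0,0,0,0,0,-1],[0,0,0,0,0,-1],[0,0,0,0,0,-1],[0,0,0,0,0,-1],[0,0,0,0,0,-0.7],[0,0,0,0,0,0]]]}}

```text
clock: 8.3
position: [0.4601, -0.2401, 0.4751]
ee_rot: [0.997, -0.082, 0.004, 0.0]
ft_force: [0.3, -0.5, 0.1]
grip_width: 0.57
```

```bash
python3 plan.py 0.52 0.34 0.25 -14;python3 - <<'E'
from h import *
t=snap("top");np.savez("top3.npz",**t)
hsv=cv2.cvtColor(t["color"],cv2.COLOR_RGB2HSV)
m=((hsv[...,2]>85)&(hsv[...,1]<70)).astype(np.uint8);m[:, :120]=0;m[:180]=0;m[255:]=0;m[:,172:]=0
cs,_=cv2.findContours(m,cv2.RETR_EXTERNAL,cv2.CHAIN_APPROX_NONE)
for c in cs:
    if cv2.contourArea(c)<20: continue
    mm=np.zeros_like(m);cv2.drawContours(mm,[c],-1,1,-1);v,u=np.nonzero(mm)
    pts=np.array([onz(t,a,b,.010)[:2] for a,b in zip(u,v)])*1000
    mu=pts.mean(0);w,V=np.linalg.eigh(np.cov((pts-mu).T));d=V[:,1];d*=np.sign(d[1]);q=(pts-mu)@d
    mid=mu+d*(q.min()+q.max())/2
    print("centroid",mu,"axis deg",np.degrees(np.arctan2(d[1],d[0])),"extent",q.min(),q.max(),"mid",mid)
crop(t,130,170,240,255,"t3.png")
E
```

```text
t 8.3 grasp [ 0.4613 -0.2403  0.3201] yaw -9.37 F [ 0.3 -0.5  0.1] w 0.57 j [ 0.73  0.09 -0.35  1.61  0.03  1.44  0.21]
turn first: units [-0.   -0.09  0.93] | shift in present tool units [ -0.72 -11.64   1.39] | shift after turn [ -1.64 -11.55   1.4 ]
centroid [465.86157451 383.21224255] axis deg 80.19092392374978 extent -25.046749277151466 22.628315699900206 mid [465.65556557 382.02070339]
centroid [515.89267521 416.45163768] axis deg 72.93504575087898 extent -25.682253882712587 22.94815826066485 mid [515.49150731 415.14477731]
t3.png scale 7.0588235294117645
```

View pics/t3.png

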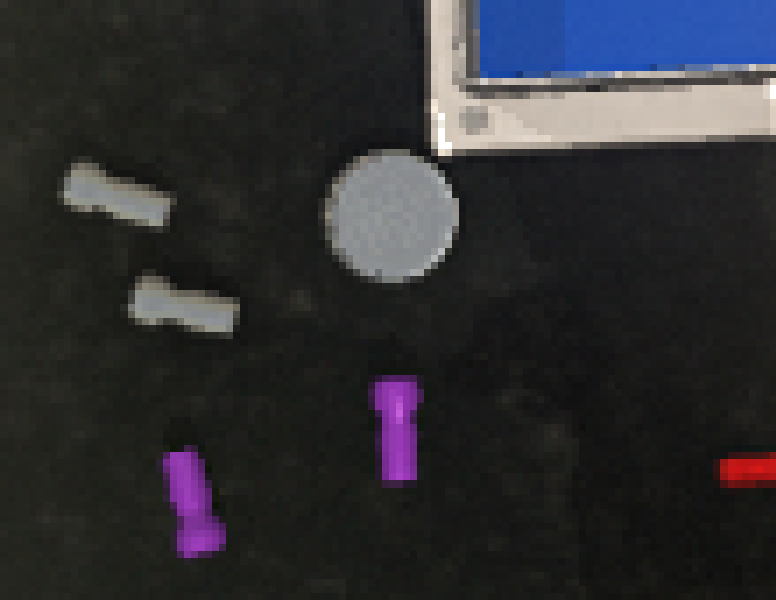

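{"fn": "servo_tool", "kwargs": {"motion": [[[0,-1,0,0,0,1],[-0.16,-1,0,0,0,0],[-0.16,-1,0,0,0,0],[-0.16,-1,0,0,0,0],[-0.16,-1,0,0,0,0],[-0.16,-1,0,0,0,0],[-0.16,-1,0,0,0,0],[-0.16,-1,0,0,0,0],[-0.16,-1,0,0,0,0],[-0.16,-1,0,0,0,0],[-0.16,-1,0,0,0,0],[0,0,0,0,0,0]]], "jaw": 120}}

```text
clock: 9.55
position: [0.5233, 0.3095, 0.4747]
ee_rot: [0.989, -0.145, 0.006, -0.0]
ft_force: [-1.3, -0.5, 0.2]
grip_width: 0.526
```

```bash
python3 plan.py 0.517 0.418 0.12 -16
```

```text
t 9.55 grasp [0.5251 0.3093 0.3197] yaw -16.67 F [-1.3 -0.5  0.2] w 0.526 j [-0.01  0.36 -0.79  1.37  0.26  1.51 -1.08]
turn first: units [-0.03 -0.13 -0.13] | shift in present tool units [-0.79 -2.03  3.99] | shift after turn [-0.72 -2.05  3.99]
```

{"fn": "servo_tool", "kwargs": {"motion": [[[-0.18,-0.5,0.5,0,-0.13,-0.13],[-0.18,-0.5,0.8,0,0,0],[-0.18,-0.5,0.9,0,0,0],[-0.18,-0.5,0.9,0,0,0],[0,0,0.8,0,0,0],[0,0,0,0,0,0]]]}}

```text
clock: 10.15
position: [0.5185, 0.418, 0.2785]
ee_rot: [0.989, -0.145, 0.001, -0.002]
ft_force: [-0.6, -0.9, -0.4]
grip_width: 0.531
```

```bash
python3 plan.py 0.517 0.418 0.022 -16; python3 - <<'E'
from h import *
t=snap("top");s=snap("side");crop(t,130,170,240,255,"t4.png");crop(s,150,180,290,325,"s4.png")
E
```

```text
t 10.15 grasp [0.519  0.4186 0.1235] yaw -16.66 F [-0.6 -0.9 -0.4] w 0.531 j [-0.23  0.62 -0.74  1.46  0.43  1.22 -1.31]
turn first: units [-0.05 -0.02 -0.13] | shift in present tool units [-0.03  0.02  2.03] | shift after turn [-0.03  0.01  2.03]
t4.png scale 7.0588235294117645
s4.png scale 4.137931034482759
```

View pics/s4.png

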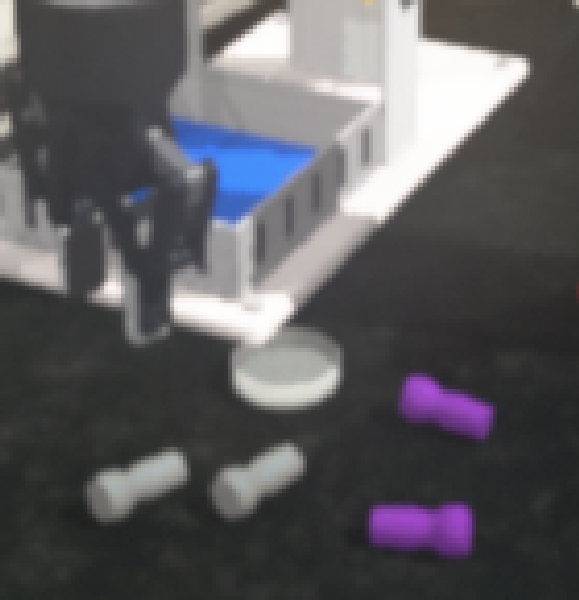

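Gripper over the left-hand stopper (about (137,485)). Lowering.

{"fn": "servo_tool", "kwargs": {"motion": [[[-0.03,0.02,0.5,0,0,-0.13],[0,0,0.5,0,0,0],[0,0,0.4,0,0,0],[0,0,0.3,0,0,0],[0,0,0.2,0,0,0],[0,0,0,0,0,0]]]}}

```text
clock: 10.85
position: [0.5264, 0.4204, 0.2061]
ee_rot: [0.989, -0.145, 0.013, -0.013]
ft_force: [0.3, 0.0, 0.4]
grip_width: 0.53
```

```bash
python3 plan.py 0.517 0.418 0.022 -16; python3 - <<'E'
from h import *
s=snap("side");crop(s,150,220,250,325,"s5.png");t=snap("top");crop(t,130,170,200,230,"t5.png")
E
```

```text
t 10.85 grasp [0.5311 0.4239 0.0512] yaw -16.65 F [0.3 0.  0.4] w 0.53 j [-0.25  0.7  -0.7   1.5   0.49  1.08 -1.34]
turn first: units [-0.35 -0.26 -0.13] | shift in present tool units [-0.18  0.12  0.58] | shift after turn [-0.17  0.1   0.58]
s5.png scale 5.714285714285714
t5.png scale 10.0
```

View pics/s5.png

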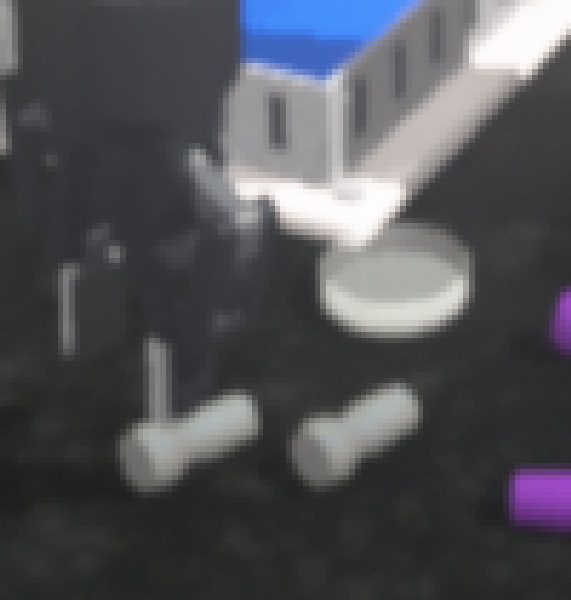

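{"fn": "servo_tool", "kwargs": {"motion": [[[-0.18,0.12,0,-0.35,-0.26,-0.13],[0,0,0,0,0,0]]]}}

```text
clock: 11.15
position: [0.5164, 0.4182, 0.2093]
ee_rot: [0.99, -0.139, 0.001, -0.001]
ft_force: [0.2, 0.4, 0.0]
grip_width: 0.525
```

```bash
python3 plan.py 0.517 0.418 0.022 -16
```

```text
t 11.15 grasp [0.5168 0.4186 0.0543] yaw -15.96 F [0.2 0.4 0. ] w 0.525 j [-0.25  0.69 -0.71  1.51  0.48  1.11 -1.33]
turn first: units [-0.04 -0.02  0.01] | shift in present tool units [0.01 0.   0.65] | shift after turn [0.01 0.   0.65]
```

{"fn": "servo_tool", "kwargs": {"motion": [[[0,0,0.15,0,0,0],[0,0,0.15,0,0,0],[0,0,0.15,0,0,0],[0,0,0.15,0,0,0],[0,0,0,0,0,0]]]}}

```text
clock: 11.65
position: [0.5179, 0.4186, 0.1778]
ee_rot: [0.99, -0.14, 0.003, -0.003]
ft_force: [-0.1, -1.1, 0.2]
grip_width: 0.531
```

```bash
python3 plan.py 0.517 0.418 0.022 -16
```

```text
t 11.65 grasp [0.5189 0.4193 0.0228] yaw -16.05 F [-0.1 -1.1  0.2] w 0.531 j [-0.26  0.73 -0.69  1.53  0.51  1.06 -1.35]
turn first: units [-0.07 -0.06 -0.01] | shift in present tool units [-0.01  0.02  0.02] | shift after turn [-0.01  0.02  0.02]
```

{"fn": "servo_tool", "kwargs": {"motion": [[[0,0,0,0,0,0],[0,0,0,0,0,0],[0,0,0,0,0,0],[0,0,0,0,0,0],[0,0,0,0,0,0],[0,0,0,0,0,0],[0,0,0,0,0,0],[0,0,0,0,0,0]]], "jaw": 255, "force": 40}}

```text
clock: 12.45
position: [0.5182, 0.4188, 0.1784]
ee_rot: [0.99, -0.14, 0.003, -0.003]
ft_force: [0.1, -0.4, -0.9]
grip_width: 0.258
```

{"fn": "servo_tool", "kwargs": {"motion": [[[0,0,-0.2,0,0,0],[0,0,-0.4,0,0,0],[0,0,-0.6,0,0,0],[0,0,-0.8,0,0,0],[0,0,-0.8,0,0,0],[0,0,-0.8,0,0,0],[0,0,-0.8,0,0,0],[0,0,-0.5,0,0,0],[0,0,0,0,0,0]]]}}

```text
clock: 13.35
position: [0.5145, 0.4172, 0.4387]
ee_rot: [0.99, -0.138, 0.003, -0.004]
ft_force: [0.1, -0.7, -0.4]
grip_width: 0.256
```

```bash
python3 plan.py 0.57 0.25 0.27 -85; python3 - <<'E'
from h import *
s=snap("side");crop(s,130,150,290,325,"s6.png")
E
```

```text
t 13.35 grasp [0.5156 0.4183 0.2837] yaw -15.92 F [ 0.1 -0.7 -0.4] w 0.256 j [-0.22  0.51 -0.78  1.27  0.35  1.49 -1.24]
turn first: units [-1.200e-01  1.000e-02  1.382e+01] | shift in present tool units [1.98 2.91 0.26] | shift after turn [ 3.43 -0.82  0.27]
s6.png scale 3.4285714285714284
```

View pics/s6.png

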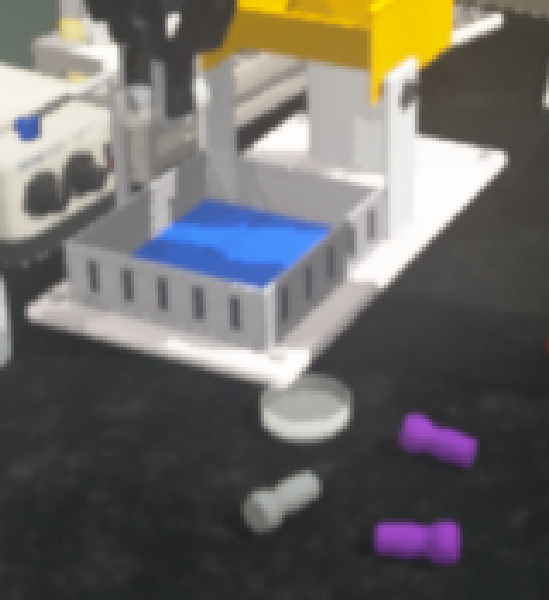

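{"fn": "servo_tool", "kwargs": {"motion": [[[0,0,0,0,0,1],[0,0,0,0,0,1],[0,0,0,0,0,1],[0,0,0,0,0,1],[0,0,0,0,0,1],[0,0,0,0,0,1],[0,0,0,0,0,1],[0,0,0,0,0,1],[0,0,0,0,0,1],[0,0,0,0,0,1],[0,0,0,0,0,1],[0,0,0,0,0,1]]]}}

```text
clock: 14.6
position: [0.5123, 0.4148, 0.4239]
ee_rot: [0.776, -0.63, -0.002, 0.006]
ft_force: [-0.3, 0.9, -0.7]
grip_width: 0.259
```

```bash
python3 plan.py 0.7024 -0.0341 0.28 -85.3
```

```text
t 14.6 grasp [0.5109 0.4137 0.2689] yaw -78.13 F [-0.3  0.9 -0.7] w 0.259 j [-0.33  0.47 -0.6   1.3   0.26  1.46 -2.28]
turn first: units [ 0.12 -0.06  1.43] | shift in present tool units [ 9.57 -1.87 -0.2 ] | shift after turn [ 9.26 -3.05 -0.22]
```

{"fn": "servo_tool", "kwargs": {"motion": [[[0.9,-0.17,-0.15,0,0,0],[0.95,-0.19,-0.1,0,0,0],[0.95,-0.19,-0.1,0,0,0],[0.95,-0.19,0,0,0,0],[0.95,-0.19,0,0,0,0],[0.95,-0.19,0,0,0,0],[0.95,-0.19,0,0,0,0],[0.95,-0.19,0,0,0,0],[0.95,-0.19,0,0,0,0],[0,0,0,0,0,0]]]}}

```text
clock: 15.6
position: [0.6841, 0.0028, 0.4292]
ee_rot: [0.777, -0.629, -0.007, 0.014]
ft_force: [-0.3, 0.7, -1.3]
grip_width: 0.254
```

```bash
python3 plan.py 0.7024 -0.0341 0.28 -85.3
```

```text
t 15.6 grasp [0.6796 0.0008 0.2743] yaw -77.95 F [-0.3  0.7 -1.3] w 0.254 j [ 0.21  0.5  -0.44  1.21  0.21  1.5  -1.56]
turn first: units [ 0.35 -0.1   1.47] | shift in present tool units [ 0.8  -0.2  -0.12] | shift after turn [ 0.77 -0.31 -0.12]
```

{"fn": "servo_tool", "kwargs": {"motion": [[[0.4,-0.1,0,0.3,-0.1,0.75],[0.4,-0.15,0,0,0,0.7],[0,0,0,0,0,0]]]}}

```text
clock: 15.9
position: [0.7038, -0.037, 0.4253]
ee_rot: [0.733, -0.68, -0.004, 0.002]
ft_force: [-0.4, 0.4, -0.6]
grip_width: 0.257
```

```bash
python3 plan.py 0.7024 -0.0341 0.172 -85.3; python3 - <<'E'
from h import *
s=snap("side");crop(s,160,80,290,190,"s7.png");t=snap("top");crop(t,230,100,330,200,"t7.png")
E
```

```text
t 15.9 grasp [ 0.7026 -0.0367  0.2703] yaw -85.71 F [-0.4  0.4 -0.6] w 0.257 j [ 0.24  0.54 -0.4   1.16  0.2   1.49 -1.62]
turn first: units [ 0.09  0.03 -0.08] | shift in present tool units [-0.05  0.01  1.97] | shift after turn [-0.06  0.02  1.97]
s7.png scale 5.454545454545454
t7.png scale 6.0
```

View pics/s7.png

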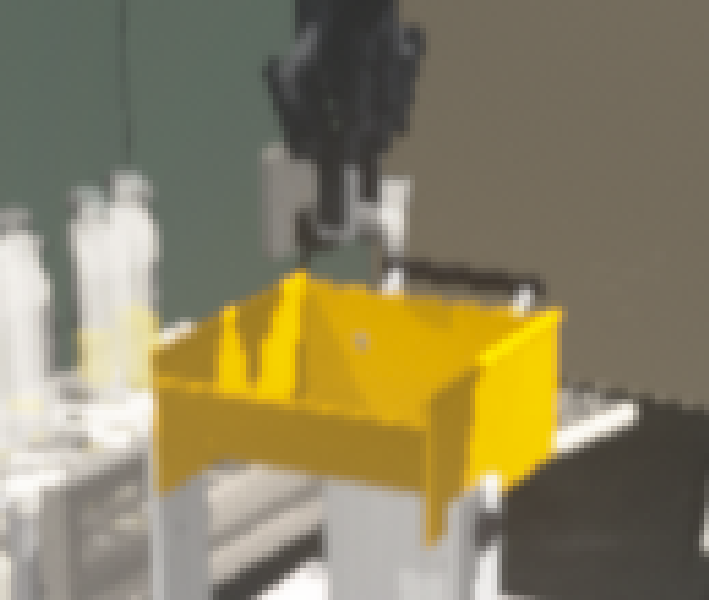

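Stopper is in the fingers (~(385,210)) above the skip. Lowering into it.

{"fn": "servo_tool", "kwargs": {"motion": [[[-0.05,0,0.3,0,0,0],[0,0,0.3,0,0,0],[0,0,0.3,0,0,0],[0,0,0.3,0,0,0],[0,0,0.3,0,0,0],[0,0,0.2,0,0,0],[0,0,0,0,0,0]]]}}

```text
clock: 16.7
position: [0.6991, -0.0225, 0.3299]
ee_rot: [0.74, -0.673, -0.007, 0.002]
ft_force: [-0.5, -0.6, -0.2]
grip_width: 0.255
```

```bash
python3 plan.py 0.7024 -0.0341 0.172 -85.3
```

```text
t 16.7 grasp [ 0.6969 -0.0214  0.1749] yaw -84.61 F [-0.5 -0.6 -0.2] w 0.255 j [ 0.24  0.58 -0.41  1.3   0.22  1.32 -1.64]
turn first: units [0.15 0.09 0.14] | shift in present tool units [ 0.24 -0.05  0.06] | shift after turn [ 0.24 -0.05  0.06]
```

{"fn": "servo_tool", "kwargs": {"motion": [[[0.24,-0.05,0,0.15,0.09,0.14],[0,0,0,0,0,0]]]}}

```text
clock: 16.9
position: [0.7022, -0.0264, 0.3311]
ee_rot: [0.738, -0.675, -0.004, -0.004]
ft_force: [-0.1, -0.8, 0.1]
grip_width: 0.249
```

{"fn": "servo_tool", "kwargs": {"motion": [[[0,0,0.1,0,0,0],[0,0,0,0,0,0],[0,0,0,0,0,0],[0,0,0,0,0,0],[0,0,0,0,0,0]]], "jaw": 145}}

```text
clock: 17.4
position: [0.7029, -0.0213, 0.3303]
ee_rot: [0.74, -0.673, -0.004, -0.009]
ft_force: [-0.0, 3.2, -0.2]
grip_width: 0.429
```

```bash
python3 plan.py 0.7024 -0.0341 0.3 -85.3
```

```text
t 17.4 grasp [ 0.7039 -0.0186  0.1753] yaw -84.61 F [-0.   3.2 -0.2] w 0.429 j [ 0.24  0.58 -0.41  1.3   0.21  1.3  -1.64]
turn first: units [-0.09  0.19  0.14] | shift in present tool units [ 0.21  0.01 -2.5 ] | shift after turn [ 0.25  0.03 -2.49]
```

{"fn": "servo_tool", "kwargs": {"motion": [[[0,0,-0.2,0,0,0],[0,0,-0.3,0,0,0],[0,0,-0.5,0,0,0],[0,0,-0.6,0,0,0],[0,0,-0.6,0,0,0],[0,0,-0.3,0,0,0],[0,0,0,0,0,0]]]}}

```text
clock: 18.1
position: [0.7015, -0.0285, 0.4674]
ee_rot: [0.737, -0.675, -0.0, -0.008]
ft_force: [-0.3, 0.2, -0.3]
grip_width: 0.433
```

```bash
python3 plan.py 0.55 0.3 0.3 -11; python3 - <<'E'
from h import *
s=snap("side");crop(s,160,80,290,190,"s8.png");t=snap("top");crop(t,230,100,330,200,"t8.png")
E
```

```text
t 18.1 grasp [ 0.7032 -0.0265  0.3124] yaw -84.98 F [-0.3  0.2 -0.3] w 0.433 j [ 0.23  0.52 -0.41  1.1   0.19  1.55 -1.62]
turn first: units [ -0.21   0.03 -14.8 ] | shift in present tool units [-6.81  2.45  0.3 ] | shift after turn [-4.23 -5.87  0.25]
s8.png scale 5.454545454545454
t8.png scale 6.0
```

View pics/t8.png

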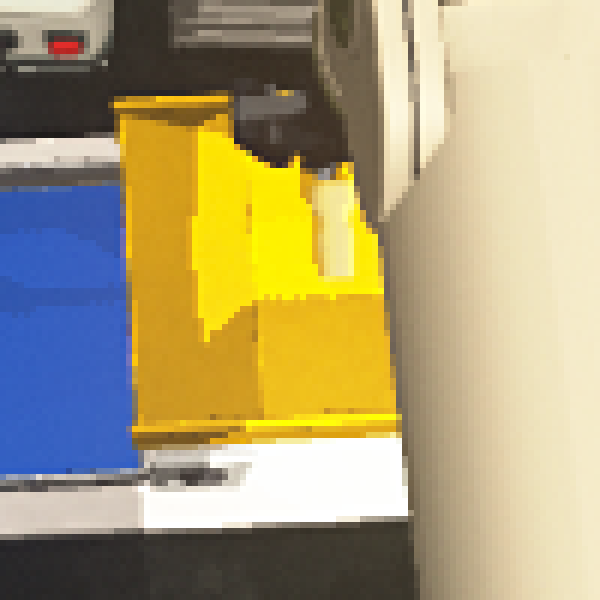

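View pics/s8.png

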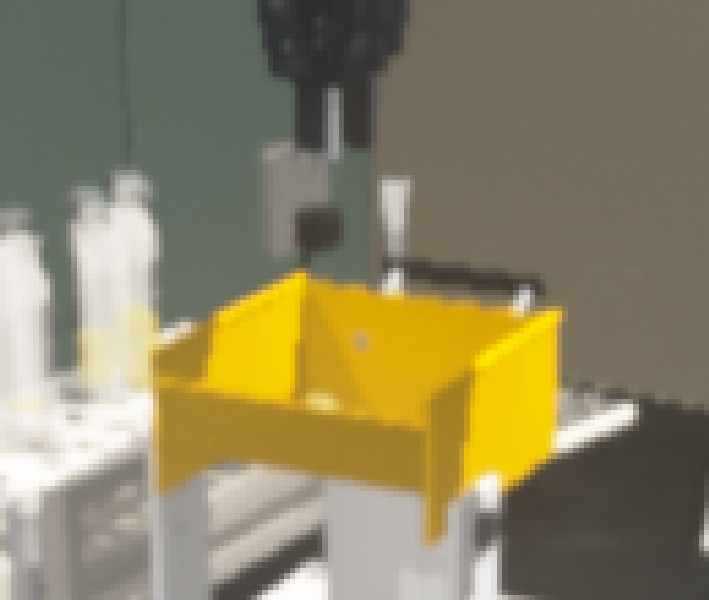

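First stopper lies in the skip (top crop (335,230)). Back for the second one.

{"fn": "servo_tool", "kwargs": {"motion": [[[-0.8,0.4,0,0,0,0],[-0.9,0.45,0,0,0,0],[-0.9,0.45,0,0,0,0],[-0.9,0.45,0,0,0,0],[-0.9,0.45,0,0,0,0],[-0.9,0.45,0,0,0,0],[-0.9,0.45,0,0,0,0],[-0.9,0.45,0,0,0,0],[-0.9,0.45,0,0,0,0],[0,0,0,0,0,0]]], "jaw": 120}}

```text
clock: 19.2
position: [0.4638, 0.3523, 0.4528]
ee_rot: [0.735, -0.678, -0.005, 0.002]
ft_force: [0.1, 0.0, -0.9]
grip_width: 0.527
```

{"fn": "servo_tool", "kwargs": {"motion": [[[0,0,0,0,0,-1],[0,0,0,0,0,-1],[0,0,0,0,0,-1],[0,0,0,0,0,-1],[0,0,0,0,0,-1],[0,0,0,0,0,-1],[0,0,0,0,0,-1],[0,0,0,0,0,-1],[0,0,0,0,0,-1],[0,0,0,0,0,-1],[0,0,0,0,0,-1],[0,0,0,0,0,-1]]]}}

```text
clock: 20.4
position: [0.4626, 0.3486, 0.4368]
ee_rot: [0.98, -0.197, -0.013, 0.009]
ft_force: [-0.3, -0.2, 0.6]
grip_width: 0.52
```

```bash
cat > st.py <<'E'
from h import *
t=snap("top")
hsv=cv2.cvtColor(t["color"],cv2.COLOR_RGB2HSV)
m=((hsv[...,2]>85)&(hsv[...,1]<70)).astype(np.uint8);m[:, :120]=0;m[:180]=0;m[255:]=0;m[:,172:]=0
cs,_=cv2.findContours(m,cv2.RETR_EXTERNAL,cv2.CHAIN_APPROX_NONE)
for c in cs:
    if cv2.contourArea(c)<20: continue
    mm=np.zeros_like(m);cv2.drawContours(mm,[c],-1,1,-1);v,u=np.nonzero(mm)
    pts=np.array([onz(t,a,b,.010)[:2] for a,b in zip(u,v)])*1000
    mu=pts.mean(0);w,V=np.linalg.eigh(np.cov((pts-mu).T));d=V[:,1];d*=np.sign(d[1]);q=(pts-mu)@d
    mid=mu+d*(q.min()+q.max())/2
    print("centroid",mu,"axis deg",np.degrees(np.arctan2(d[1],d[0])),"extent",q.min(),q.max(),"mid",mid)
crop(t,130,150,280,255,"st.png")
E
python3 st.py; python3 plan.py 0.466 0.385 0.12 -11
```

```text
centroid [465.17086039 382.65600789] axis deg 83.75856774083478 extent -24.671337886065768 23.514171207432067 mid [465.10795783 382.08085404]
centroid [387.62732639 452.84472457] axis deg 29.506236106806828 extent -90.04816119001559 115.80601720867739 mid [398.83588442 459.18783214]
st.png scale 5.333333333333333
t 20.45 grasp [0.458  0.3466 0.2817] yaw -22.45 F [-0.4 -0.2 -0.3] w 0.529 j [-0.09  0.32 -0.79  1.49  0.21  1.45 -1.27]
turn first: units [ 0.23  0.29 -2.29] | shift in present tool units [-0.14 -0.77  3.22] | shift after turn [-0.07 -0.73  3.23]
```

View pics/st.png

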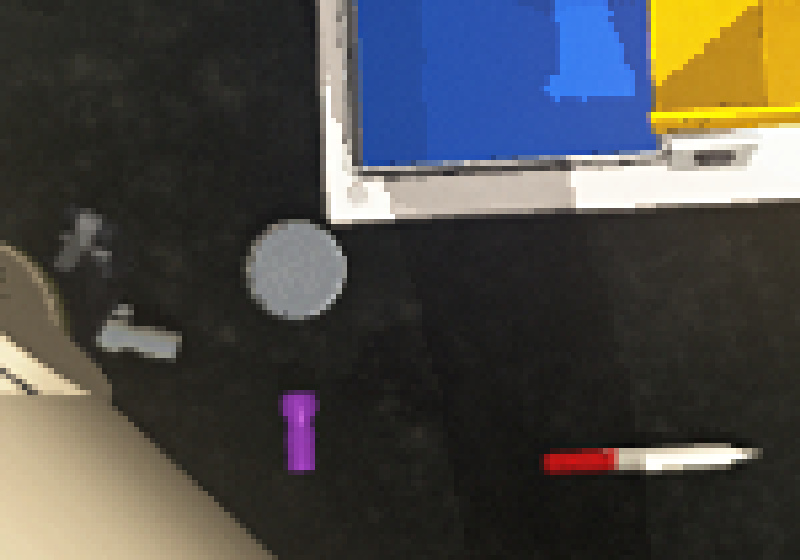

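{"fn": "servo_tool", "kwargs": {"motion": [[[-0.05,-0.3,0.2,0.2,0.3,-1],[0,-0.2,0.4,0,0,-1],[0,-0.2,0.4,0,0,-0.3],[0,0,0.4,0,0,0],[0,0,0.4,0,0,0],[0,0,0.4,0,0,0],[0,0,0.4,0,0,0],[0,0,0.3,0,0,0],[0,0,0.3,0,0,0],[0,0,0,0,0,0]]]}}

```text
clock: 21.45
position: [0.4711, 0.378, 0.2616]
ee_rot: [0.995, -0.1, -0.003, 0.006]
ft_force: [0.5, 0.8, -0.4]
grip_width: 0.529
```

```bash
python3 plan.py 0.466 0.386 0.06 -11
```

```text
t 21.45 grasp [0.4701 0.3762 0.1066] yaw -11.43 F [ 0.5  0.8 -0.4] w 0.529 j [-0.17  0.52 -0.75  1.64  0.39  1.15 -1.22]
turn first: units [ 0.15  0.04 -0.08] | shift in present tool units [-0.13 -0.15  0.93] | shift after turn [-0.13 -0.14  0.93]
```

{"fn": "servo_tool", "kwargs": {"motion": [[[-0.13,-0.15,0.2,0.15,0,-0.1],[0,0,0.25,0,0,0],[0,0,0.25,0,0,0],[0,0,0.2,0,0,0],[0,0,0,0,0,0]]]}}

```text
clock: 21.95
position: [0.4658, 0.3881, 0.2141]
ee_rot: [0.995, -0.095, -0.001, -0.002]
ft_force: [0.4, -0.7, 0.1]
grip_width: 0.529
```

```bash
python3 plan.py 0.466 0.386 0.022 -11; python3 - <<'E'
from h import *
s=snap("side");crop(s,150,220,270,325,"s9.png")
E
```

```text
t 21.95 grasp [0.4655 0.3886 0.0591] yaw -10.9 F [ 0.4 -0.7  0.1] w 0.529 j [-0.2   0.58 -0.73  1.68  0.43  1.05 -1.26]
turn first: units [-0.04  0.03  0.02] | shift in present tool units [0.01 0.04 0.74] | shift after turn [0.01 0.04 0.74]
s9.png scale 5.714285714285714
```

View pics/s9.png

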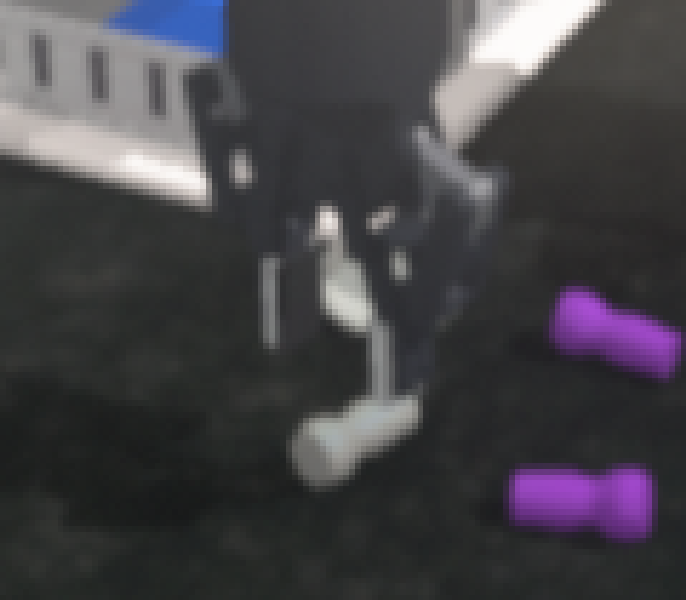

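The stopper at (350,435) sits in line with the fingers. Lowering and closing.

{"fn": "servo_tool", "kwargs": {"motion": [[[0,0.04,0.2,0,0,0],[0,0,0.2,0,0,0],[0,0,0.15,0,0,0],[0,0,0.15,0,0,0],[0,0,0,0,0,0]]]}}

```text
clock: 22.5
position: [0.466, 0.3862, 0.1776]
ee_rot: [0.995, -0.095, -0.0, -0.002]
ft_force: [-0.8, -0.2, -0.3]
grip_width: 0.531
```

```bash
python3 plan.py 0.466 0.386 0.022 -11
```

```text
t 22.5 grasp [0.466  0.387  0.0226] yaw -10.94 F [-0.8 -0.2 -0.3] w 0.531 j [-0.22  0.62 -0.71  1.7   0.47  0.99 -1.28]
turn first: units [-0.05  0.01  0.01] | shift in present tool units [0.   0.   0.01] | shift after turn [0.   0.   0.01]
```

{"fn": "servo_tool", "kwargs": {"motion": [[[0,0,0,0,0,0],[0,0,0,0,0,0],[0,0,0,0,0,0],[0,0,0,0,0,0],[0,0,0,0,0,0],[0,0,0,0,0,0],[0,0,0,0,0,0],[0,0,0,0,0,0]]], "jaw": 255, "force": 40}}

```text
clock: 23.3
position: [0.4663, 0.3868, 0.1788]
ee_rot: [0.995, -0.095, 0.0, -0.003]
ft_force: [-0.1, -1.1, 0.6]
grip_width: 0.257
```

{"fn": "servo_tool", "kwargs": {"motion": [[[0,0,-0.2,0,0,0],[0,0,-0.4,0,0,0],[0,0,-0.6,0,0,0],[0,0,-0.8,0,0,0],[0,0,-0.8,0,0,0],[0,0,-0.8,0,0,0],[0,0,-0.8,0,0,0],[0,0,-0.8,0,0,0],[0,0,0,0,0,0]]]}}

```text
clock: 24.2
position: [0.4638, 0.385, 0.4542]
ee_rot: [0.996, -0.094, 0.0, -0.003]
ft_force: [0.1, 1.3, -0.7]
grip_width: 0.262
```

{"fn": "servo_tool", "kwargs": {"motion": [[[0,0,0,0,0,1],[0,0,0,0,0,1],[0,0,0,0,0,1],[0,0,0,0,0,1],[0,0,0,0,0,1],[0,0,0,0,0,1],[0,0,0,0,0,1],[0,0,0,0,0,1],[0,0,0,0,0,1],[0,0,0,0,0,1],[0,0,0,0,0,1],[0,0,0,0,0,1]]]}}

```text
clock: 25.4
position: [0.4597, 0.385, 0.4576]
ee_rot: [0.805, -0.594, -0.002, -0.004]
ft_force: [-0.4, -0.8, 0.0]
grip_width: 0.262
```

```bash
python3 plan.py 0.6426 -0.0391 0.28 -85.3
```

```text
t 25.4 grasp [0.46   0.3863 0.3026] yaw -72.83 F [-0.4 -0.8  0. ] w 0.262 j [-0.25  0.32 -0.66  1.42  0.19  1.46 -2.18]
turn first: units [-0.04  0.09  2.49] | shift in present tool units [ 9.19 -0.99  0.39] | shift after turn [ 8.75 -2.95  0.45]
```

{"fn": "servo_tool", "kwargs": {"motion": [[[0.8,-0.1,0,0,0,0],[0.9,-0.1,0,0,0,0],[0.9,-0.1,0,0,0,0],[0.9,-0.1,0,0,0,0],[0.9,-0.1,0,0,0,0],[0.9,-0.1,0,0,0,0],[0.9,-0.1,0,0,0,0],[0.9,-0.1,0,0,0,0],[0.9,-0.1,0,0,0,0.5],[0.9,-0.1,0,0,0,1],[0,0,0,0,0,1],[0,0,0,0,0,0]]]}}

```text
clock: 26.6
position: [0.6388, -0.0403, 0.4532]
ee_rot: [0.735, -0.678, -0.004, -0.003]
ft_force: [-0.4, 0.5, 0.5]
grip_width: 0.263
```

```bash
python3 plan.py 0.6426 -0.0391 0.24 -85.3
```

```text
t 26.6 grasp [ 0.6387 -0.0388  0.2982] yaw -85.43 F [-0.4  0.5  0.5] w 0.263 j [ 0.28  0.38 -0.39  1.32  0.13  1.47 -1.59]
turn first: units [-0.    0.11 -0.03] | shift in present tool units [-0.01 -0.08  1.16] | shift after turn [-0.02 -0.08  1.16]
```

{"fn": "servo_tool", "kwargs": {"motion": [[[0,-0.08,0.3,0,0.1,0],[0,0,0.3,0,0,0],[0,0,0.3,0,0,0],[0,0,0.3,0,0,0],[0.05,0,0.3,0,0,0],[0.05,0,0.3,0,0,0],[0.05,0,0.2,0,0,0],[0,0,0,0,0,0]]]}}

```text
clock: 27.4
position: [0.6406, -0.038, 0.3408]
ee_rot: [0.744, -0.668, -0.003, 0.001]
ft_force: [0.5, -0.9, -1.3]
grip_width: 0.258
```

```bash
python3 plan.py 0.6426 -0.0391 0.172 -85.3; python3 - <<'E'
from h import *
s=snap("side");crop(s,160,80,290,190,"s10.png")
E
```

```text
t 27.4 grasp [ 0.6396 -0.0375  0.1858] yaw -83.85 F [ 0.5 -0.9 -1.3] w 0.258 j [ 0.28  0.44 -0.39  1.48  0.17  1.27 -1.59]
turn first: units [0.07 0.04 0.29] | shift in present tool units [ 0.03 -0.04  0.28] | shift after turn [ 0.02 -0.04  0.28]
s10.png scale 5.454545454545454
```

View pics/s10.png

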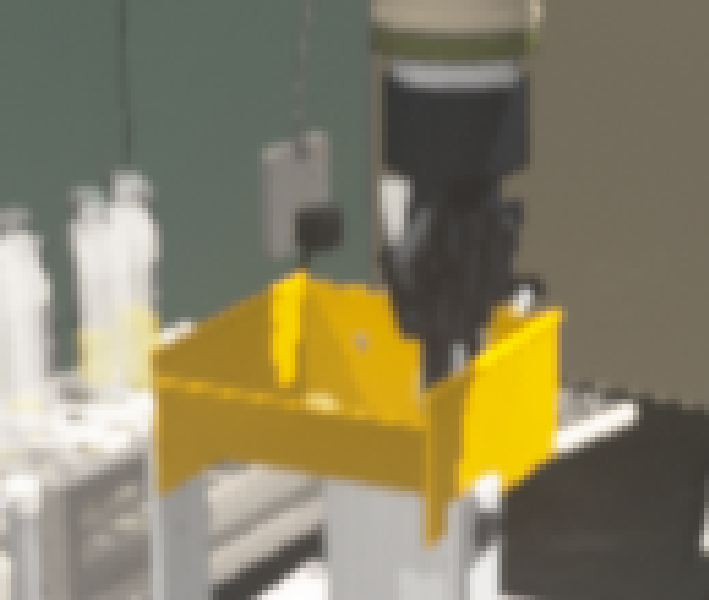

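Gripper and stopper are inside the skip (fingers at ~(450,360)). Small further drop, then release.

{"fn": "servo_tool", "kwargs": {"motion": [[[0,0,0.12,0,0,0.2],[0,0,0.1,0,0,0],[0,0,0,0,0,0]]]}}

```text
clock: 27.75
position: [0.6431, -0.0358, 0.339]
ee_rot: [0.738, -0.675, 0.003, -0.004]
ft_force: [0.2, 0.7, -0.3]
grip_width: 0.26
```

{"fn": "servo_tool", "kwargs": {"motion": [[[0,0,0,0,0,0],[0,0,0,0,0,0],[0,0,0,0,0,0],[0,0,0,0,0,0]]], "jaw": 150}}

```text
clock: 28.15
position: [0.6432, -0.0353, 0.3399]
ee_rot: [0.738, -0.675, 0.004, -0.005]
ft_force: [0.4, 0.2, -0.4]
grip_width: 0.411
```

{"fn": "servo_tool", "kwargs": {"motion": [[[0,0,-0.2,0,0,0],[0,0,-0.3,0,0,0],[0,0,-0.5,0,0,0],[0,0,-0.6,0,0,0],[0,0,-0.6,0,0,0],[0,0,-0.6,0,0,0],[0,0,-0.4,0,0,0],[0,0,0,0,0,0]]]}}

```text
clock: 28.95
position: [0.6399, -0.0359, 0.5139]
ee_rot: [0.738, -0.675, 0.004, -0.006]
ft_force: [0.2, -0.2, 0.7]
grip_width: 0.412
```

```bash
python3 plan.py 0.68 -0.1243 0.3 -85.3; python3 - <<'E'
from h import *
s=snap("side");crop(s,160,80,290,190,"s11.png");t=snap("top");crop(t,230,100,330,200,"t11.png")
E
```

```text
t 28.95 grasp [ 0.6421 -0.0354  0.3589] yaw -84.88 F [ 0.2 -0.2  0.7] w 0.412 j [ 0.27  0.36 -0.39  1.22  0.13  1.57 -1.58]
turn first: units [-0.17  0.02  0.08] | shift in present tool units [ 1.84 -0.62  1.18] | shift after turn [ 1.83 -0.65  1.18]
s11.png scale 5.454545454545454
t11.png scale 6.0
```

View pics/t11.png

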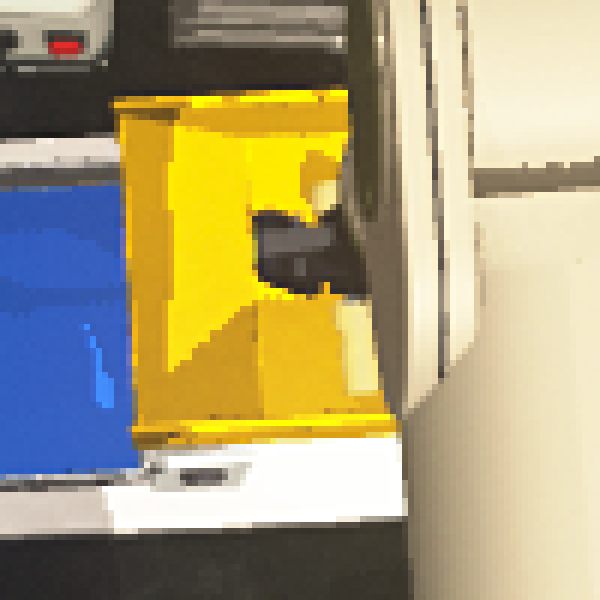

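View pics/s11.png

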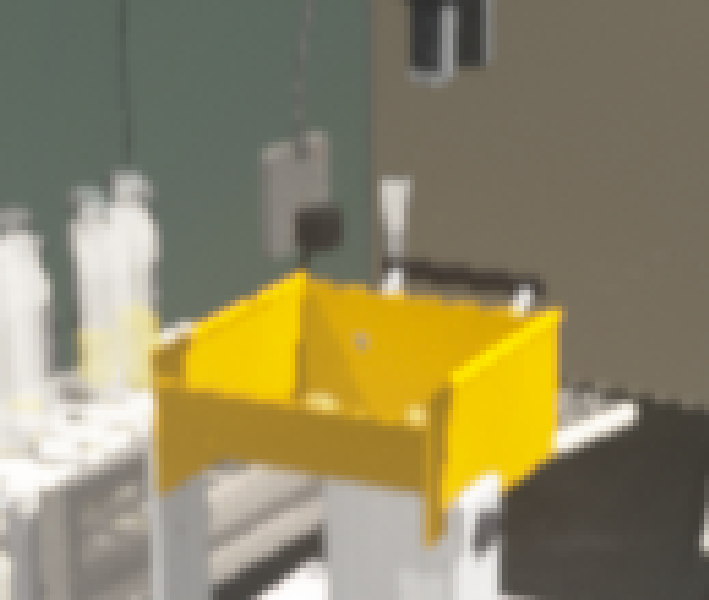

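Both stoppers lie in the skip: (325,190) and (360,350) in the top crop. Now to the bar.

{"fn": "servo_tool", "kwargs": {"motion": [[[0.6,-0.2,0.1,-0.15,0,0.1],[0.6,-0.2,0.2,0,0,0],[0.6,-0.2,0.2,0,0,0],[0,0,0.2,0,0,0],[0,0,0.2,0,0,0],[0,0,0.2,0,0,0],[0,0,0,0,0,0]]]}}

```text
clock: 29.75
position: [0.6772, -0.1235, 0.4464]
ee_rot: [0.736, -0.677, -0.006, 0.003]
ft_force: [0.3, 0.5, -1.0]
grip_width: 0.414
```

```bash
python3 plan.py 0.681 -0.1247 0.26 -85.3
```

```text
t 29.75 grasp [ 0.6752 -0.1229  0.2915] yaw -85.15 F [ 0.3  0.5 -1. ] w 0.414 j [ 0.34  0.49 -0.35  1.18  0.16  1.51 -1.47]
turn first: units [0.14 0.06 0.03] | shift in present tool units [ 0.03 -0.08  0.63] | shift after turn [ 0.03 -0.07  0.63]
```

{"fn": "servo_tool", "kwargs": {"motion": [[[0.03,-0.1,0.2,0.1,0,0],[0,0,0.2,0,0,0],[0,0,0.2,0,0,0],[0,0,0,0,0,0]]]}}

```text
clock: 30.15
position: [0.6823, -0.1222, 0.4146]
ee_rot: [0.737, -0.675, -0.003, -0.001]
ft_force: [-0.1, 0.5, -0.1]
grip_width: 0.414
```

```bash
python3 plan.py 0.681 -0.1247 0.208 -85.3; python3 - <<'E'
from h import *
s=snap("side");crop(s,200,70,290,150,"s12.png")
E
```

```text
t 30.15 grasp [ 0.682  -0.1213  0.2596] yaw -84.98 F [-0.1  0.5 -0.1] w 0.414 j [ 0.34  0.51 -0.35  1.22  0.16  1.45 -1.47]
turn first: units [0.02 0.06 0.06] | shift in present tool units [0.05 0.03 1.03] | shift after turn [0.05 0.03 1.03]
s12.png scale 7.5
```

View pics/s12.png

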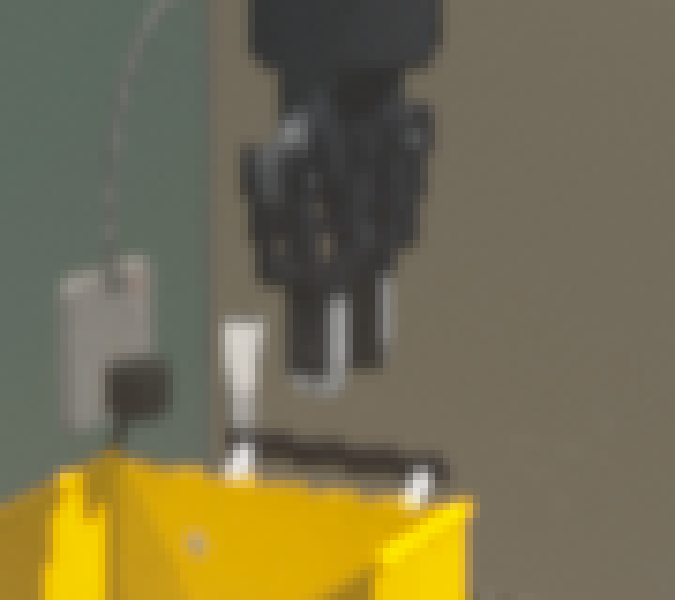

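Fingers at (330,340) are centred over the bar (335,455). Lowering in small rows.

{"fn": "servo_tool", "kwargs": {"motion": [[[0.07,0,0.2,0,0,0],[0,0,0.2,0,0,0],[0,0,0.2,0,0,0],[0,0,0,0,0,0]]]}}

```text
clock: 30.6
position: [0.6827, -0.126, 0.3837]
ee_rot: [0.737, -0.676, -0.002, -0.002]
ft_force: [-0.9, 0.3, 0.8]
grip_width: 0.409
```

```bash
python3 plan.py 0.681 -0.1247 0.208 -85.3
```

```text
t 30.6 grasp [ 0.6827 -0.1252  0.2287] yaw -85.0 F [-0.9  0.3  0.8] w 0.409 j [ 0.35  0.52 -0.35  1.26  0.17  1.39 -1.47]
turn first: units [-0.    0.06  0.06] | shift in present tool units [-0.03  0.03  0.41] | shift after turn [-0.03  0.03  0.41]
```

{"fn": "servo_tool", "kwargs": {"motion": [[[-0.03,0,0.15,0,0,0],[0,0,0.15,0,0,0],[0,0,0.1,0,0,0],[0,0,0,0,0,0]]]}}

```text
clock: 31.0
position: [0.6825, -0.1241, 0.3619]
ee_rot: [0.737, -0.676, -0.002, -0.002]
ft_force: [-0.7, 0.3, -0.4]
grip_width: 0.408
```

```bash
python3 plan.py 0.681 -0.1247 0.208 -85.3
```

```text
t 31.0 grasp [ 0.6825 -0.1233  0.2069] yaw -84.99 F [-0.7  0.3 -0.4] w 0.408 j [ 0.35  0.53 -0.35  1.29  0.17  1.35 -1.48]
turn first: units [-0.    0.06  0.06] | shift in present tool units [ 0.01  0.03 -0.02] | shift after turn [ 0.01  0.03 -0.02]
```

{"fn": "servo_tool", "kwargs": {"motion": [[[0,0,0,0,0,0],[0,0,0,0,0,0],[0,0,0,0,0,0],[0,0,0,0,0,0],[0,0,0,0,0,0],[0,0,0,0,0,0],[0,0,0,0,0,0],[0,0,0,0,0,0]]], "jaw": 255, "force": 50}}

```text
clock: 31.8
position: [0.6825, -0.1223, 0.3622]
ee_rot: [0.738, -0.675, -0.003, -0.003]
ft_force: [-1.4, 0.2, -1.0]
grip_width: 0.118
```

```bash
python3 plan.py 0.681 -0.1247 0.208 -85.3; cat > arc.py <<'E'
# print arc: current skip angle from grasp point & next steps in tool units
import sys,numpy as np
from workcell import status
from scipy.spatial.transform import Rotation as R
o=status.get_obs();m=R.from_quat(o["ee_rot"]).as_matrix();p=o["position"];g=p+m[:,2]*.155
H=np.array([.6659,.0431,.135]);th=.08245;ys=np.array([-np.sin(th),np.cos(th),0]);xs=np.array([np.cos(th),np.sin(th),0])
d=g-H;y=d@ys;z=d[2];phi=np.arctan2(z,y);phi0=np.arctan2(75,-168);ang=phi0-phi
print("t",round(o["clock"],2),"skip est ang",round(ang,3),"r mm",round(np.hypot(y,z)*1e3,1),"x",round(d@xs*1e3,1),"F",np.round(o["ft_force"],1),"w",round(o["grip_width"],3))
if len(sys.argv)>1:
    n=int(sys.argv[2]);a=float(sys.argv[1]);prev=g
    yaw=-85.3;c,s=np.cos(np.radians(yaw)),np.sin(np.radians(yaw));T=np.array([[c,s,0],[s,-c,0],[0,0,-1.]])
    print("turn",np.round((R.from_matrix(m).inv()*R.from_matrix(T)).as_rotvec(degrees=True)/5,2))
    for k in range(1,n+1):
        q=ang+(a-ang)*k/n;f=phi0-q;t=H+ys*.184*np.cos(f)+np.array([0,0,.184*np.sin(f)])
        print(round(q,2),np.round(m.T@(t-prev)/.05,2));prev=t
E
python3 arc.py 1.2 10
```

```text
t 31.8 grasp [ 0.6824 -0.1211  0.2072] yaw -84.9 F [-1.4  0.2 -1. ] w 0.118 j [ 0.35  0.53 -0.35  1.29  0.17  1.35 -1.48]
turn first: units [0.   0.09 0.08] | shift in present tool units [ 0.04  0.03 -0.02] | shift after turn [ 0.05  0.03 -0.02]
t 31.8 skip est ang -0.007 r mm 180.1 x 2.9 F [-1.4  0.2 -1. ] w 0.118
turn [0.   0.09 0.08]
0.11 [-0.13  0.06 -0.43]
0.23 [-0.25 -0.   -0.37]
0.35 [-0.29 -0.   -0.33]
0.48 [-0.33 -0.   -0.3 ]
0.6 [-0.36 -0.   -0.25]
0.72 [-0.39 -0.   -0.21]
0.84 [-0.41 -0.   -0.16]
0.96 [-0.43 -0.   -0.11]
1.08 [-0.44 -0.   -0.05]
1.2 [-0.44 -0.   -0.  ]
```

{"fn": "servo_tool", "kwargs": {"motion": [[[-0.08,0,-0.2,0,0,0],[-0.09,0,-0.2,0,0,0],[-0.11,0,-0.18,0,0,0],[-0.12,0,-0.18,0,0,0],[0,0,0,0,0,0]]]}}

```text
clock: 32.3
position: [0.6808, -0.0995, 0.4021]
ee_rot: [0.739, -0.674, -0.004, -0.003]
ft_force: [-1.9, 1.4, -2.3]
grip_width: 0.114
```

```bash
python3 arc.py 1.2 10
```

```text
t 32.3 skip est ang 0.249 r mm 180.8 x 2.9 F [-1.9  1.4 -2.3] w 0.114
turn [0.01 0.11 0.1 ]
0.34 [-0.18  0.06 -0.3 ]
0.44 [-0.26 -0.   -0.24]
0.53 [-0.28 -0.   -0.21]
0.63 [-0.3  -0.   -0.19]
0.72 [-0.31 -0.   -0.16]
0.82 [-0.33 -0.   -0.13]
0.91 [-0.34 -0.   -0.09]
1.01 [-0.34 -0.   -0.06]
1.1 [-0.35 -0.   -0.03]
1.2 [-0.35 -0.    0.  ]
```

{"fn": "servo_tool", "kwargs": {"motion": [[[-0.2,0,-0.24,0,0,0],[-0.25,0,-0.22,0,0,0],[-0.28,0,-0.2,0,0,0],[-0.3,0,-0.18,0,0,0],[-0.3,0,-0.15,0,0,0],[0,0,0,0,0,0]]]}}

```text
clock: 32.9
position: [0.6746, -0.032, 0.4578]
ee_rot: [0.737, -0.676, -0.0, -0.003]
ft_force: [-0.9, -0.4, -1.1]
grip_width: 0.117
```

```bash
python3 arc.py 1.4 8
```

```text
t 32.9 skip est ang 0.731 r mm 183.8 x 3.0 F [-0.9 -0.4 -1.1] w 0.117
turn [-0.04  0.05  0.05]
0.81 [-0.28  0.06 -0.12]
0.9 [-0.29 -0.   -0.09]
0.98 [-0.3  -0.   -0.06]
1.07 [-0.31 -0.   -0.04]
1.15 [-0.31 -0.   -0.01]
1.23 [-0.31 -0.    0.01]
1.32 [-0.31 -0.    0.04]
1.4 [-0.3  -0.    0.06]
```

{"fn": "servo_tool", "kwargs": {"motion": [[[-0.28,0,-0.12,0,0,0],[-0.29,0,-0.09,0,0,0],[-0.3,0,-0.06,0,0,0],[-0.3,0,-0.04,0,0,0],[-0.3,0,-0.01,0,0,0],[-0.3,0,0.01,0,0,0],[-0.3,0,0.04,0,0,0],[0,0,0,0,0,0]]]}}

```text
clock: 33.7
position: [0.6651, 0.077, 0.4741]
ee_rot: [0.736, -0.677, 0.002, -0.003]
ft_force: [1.2, 1.1, 4.7]
grip_width: 0.114
```

```bash
python3 arc.py 2.0 8
```

```text
t 33.7 skip est ang 1.334 r mm 187.2 x 3.0 F [1.2 1.1 4.7] w 0.114
turn [-0.08  0.02  0.02]
1.42 [-0.29  0.06  0.13]
1.5 [-0.29  0.    0.09]
1.58 [-0.28  0.    0.12]
1.67 [-0.27  0.    0.14]
1.75 [-0.26  0.    0.16]
1.83 [-0.25  0.    0.18]
1.92 [-0.23  0.    0.2 ]
2.0 [-0.21  0.    0.22]
```

{"fn": "servo_tool", "kwargs": {"motion": [[[-0.29,0,0.13,0,0,0],[-0.29,0,0.1,0,0,0],[-0.28,0,0.12,0,0,0],[-0.27,0,0.14,0,0,0],[-0.26,0,0.16,0,0,0],[0,0,0,0,0,0]]]}}

```text
clock: 34.3
position: [0.6588, 0.1516, 0.4427]
ee_rot: [0.736, -0.677, 0.002, -0.005]
ft_force: [3.1, 0.9, 2.4]
grip_width: 0.122
```

```bash
python3 arc.py 2.03 4
```

```text
t 34.3 skip est ang 1.773 r mm 187.9 x 3.5 F [3.1 0.9 2.4] w 0.122
turn [-0.12  0.05  0.03]
1.84 [-0.14  0.07  0.21]
1.9 [-0.18  0.    0.16]
1.97 [-0.17  0.    0.17]
2.03 [-0.16  0.    0.18]
```

{"fn": "servo_tool", "kwargs": {"motion": [[[-0.18,0,0.17,0,0,0],[-0.18,0,0.17,0,0,0],[-0.17,0,0.17,0,0,0],[-0.12,0,0.14,0,0,0],[0,0,0,0,0,0],[0,0,0,0,0,0]]]}}

```text
clock: 34.9
position: [0.656, 0.1839, 0.4125]
ee_rot: [0.735, -0.678, 0.004, -0.004]
ft_force: [1.2, 1.0, 0.4]
grip_width: 0.122
```

```bash
python3 arc.py 2.05 2; python3 - <<'E'
from h import *
s=snap("side");crop(s,130,70,290,230,"s13.png");t=snap("top");crop(t,180,90,330,200,"t13.png")
E
```

```text
t 34.9 skip est ang 2.007 r mm 186.9 x 3.5 F [1.2 1.  0.4] w 0.122
turn [-0.13 -0.   -0.02]
2.03 [-0.01  0.07  0.1 ]
2.05 [-0.05  0.    0.06]
s13.png scale 3.75
t13.png scale 5.333333333333333
```

View pics/s13.png

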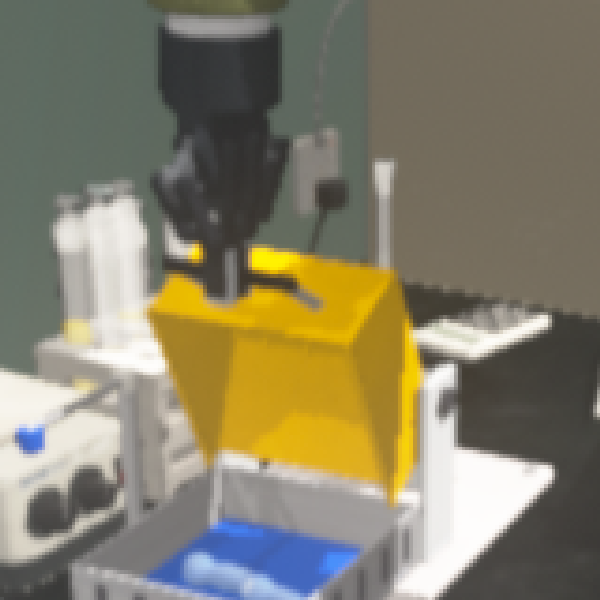

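View pics/t13.png

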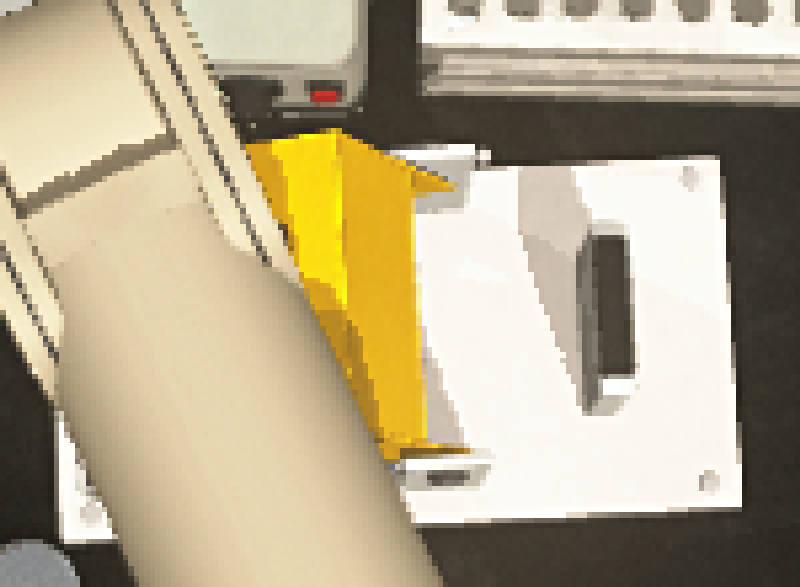

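{"fn": "servo_tool", "kwargs": {"motion": [[[-0.05,0,0.06,0,0,0],[-0.04,0,0.05,0,0,0],[0,0,0,0,0,0],[0,0,0,0,0,0],[0,0,0,0,0,0],[0,0,0,0,0,0],[0,0,0,0,0,0],[0,0,0,0,0,0]]]}}

```text
clock: 35.8
position: [0.6558, 0.1849, 0.4123]
ee_rot: [0.733, -0.68, 0.007, -0.003]
ft_force: [-1.8, -0.6, 7.0]
grip_width: 0.118
```

```bash
python3 arc.py 1.0 8; python3 - <<'E'
from h import *
s=snap("side");crop(s,130,170,250,260,"s14.png")
E
```

```text
t 35.8 skip est ang 2.008 r mm 186.9 x 3.6 F [-1.8 -0.6  7. ] w 0.118
turn [-0.15 -0.07 -0.09]
1.88 [ 0.37  0.06 -0.29]
1.76 [ 0.37 -0.01 -0.28]
1.63 [ 0.4  -0.01 -0.24]
1.5 [ 0.42 -0.01 -0.18]
1.38 [ 0.44 -0.01 -0.13]
1.25 [ 0.46 -0.   -0.07]
1.13 [ 0.46 -0.   -0.01]
1.0 [ 0.46 -0.    0.04]
s14.png scale 6.666666666666667
```

View pics/s14.png

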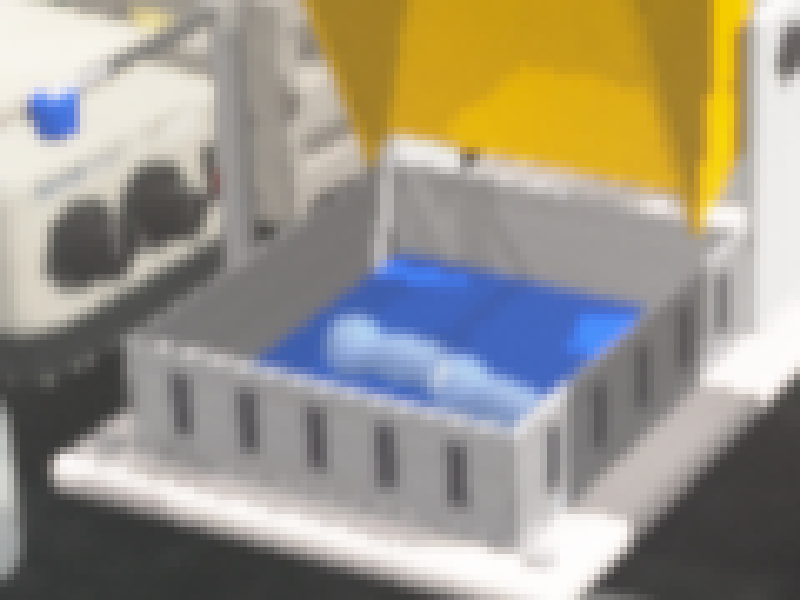

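Both stoppers lie in the basket at (380,350) and (480,395), and the skip is at its stop (about 2.0 rad). Now I'll ease it back.

{"fn": "servo_tool", "kwargs": {"motion": [[[0.19,0,-0.17,0,0,0],[0.2,0,-0.16,0,0,0],[0.22,0,-0.16,0,0,0],[0.23,0,-0.15,0,0,0],[0.25,0,-0.15,0,0,0],[0.26,0,-0.14,0,0,0],[0.28,0,-0.12,0,0,0],[0.28,0,-0.1,0,0,0],[0,0,0,0,0,0]]]}}

```text
clock: 36.75
position: [0.6626, 0.098, 0.4696]
ee_rot: [0.738, -0.674, -0.001, -0.011]
ft_force: [-0.5, 2.7, 2.7]
grip_width: 0.115
```

```bash
python3 arc.py 0.8 10
```

```text
t 36.75 skip est ang 1.461 r mm 188.6 x 3.5 F [-0.5  2.7  2.7] w 0.115
turn [-0.18  0.19  0.1 ]
1.39 [0.26 0.07 0.02]
1.33 [ 0.24  0.   -0.05]
1.26 [ 0.24  0.   -0.04]
1.2 [ 0.24  0.   -0.02]
1.13 [ 0.24  0.   -0.01]
1.06 [0.24 0.   0.01]
1.0 [0.24 0.   0.03]
0.93 [0.24 0.   0.04]
0.87 [0.24 0.   0.06]
0.8 [0.23 0.   0.07]
```

{"fn": "servo_tool", "kwargs": {"motion": [[[0.26,0,0,-0.15,0.15,0.1],[0.24,0,-0.05,0,0,0],[0.24,0,-0.04,0,0,0],[0.24,0,-0.02,0,0,0],[0.24,0,-0.01,0,0,0],[0.24,0,0.01,0,0,0],[0.24,0,0.03,0,0,0],[0.24,0,0.04,0,0,0],[0.24,0,0.06,0,0,0],[0,0,0,0,0,0]]]}}

```text
clock: 37.75
position: [0.6732, -0.0197, 0.4687]
ee_rot: [0.735, -0.678, 0.0, -0.005]
ft_force: [3.2, 0.2, 2.0]
grip_width: 0.116
```

```bash
python3 arc.py 0.3 10
```

```text
t 37.75 skip est ang 0.816 r mm 189.2 x 3.3 F [3.2 0.2 2. ] w 0.116
turn [-0.09  0.07 -0.01]
0.76 [0.14 0.07 0.16]
0.71 [0.17 0.   0.07]
0.66 [0.17 0.   0.08]
0.61 [0.17 0.   0.09]
0.56 [0.16 0.   0.1 ]
0.51 [0.16 0.   0.11]
0.45 [0.15 0.   0.12]
0.4 [0.14 0.   0.12]
0.35 [0.14 0.   0.13]
0.3 [0.13 0.   0.14]
```

{"fn": "servo_tool", "kwargs": {"motion": [[[0.16,0,0.12,0,0,0],[0.17,0,0.08,0,0,0],[0.17,0,0.08,0,0,0],[0.17,0,0.09,0,0,0],[0.16,0,0.1,0,0,0],[0.16,0,0.11,0,0,0],[0.15,0,0.12,0,0,0],[0.14,0,0.12,0,0,0],[0,0,0,0,0,0]]]}}

```text
clock: 38.65
position: [0.6788, -0.0874, 0.4248]
ee_rot: [0.735, -0.678, 0.0, -0.005]
ft_force: [2.9, -1.0, -0.4]
grip_width: 0.115
```

```bash
python3 arc.py 0.0 10
```

```text
t 38.65 skip est ang 0.383 r mm 187.5 x 3.3 F [ 2.9 -1.  -0.4] w 0.115
turn [-0.08  0.06 -0.  ]
0.34 [0.05 0.07 0.15]
0.31 [0.1 0.  0.1]
0.27 [0.09 0.   0.11]
0.23 [0.09 0.   0.11]
0.19 [0.08 0.   0.11]
0.15 [0.08 0.   0.12]
0.11 [0.07 0.   0.12]
0.08 [0.07 0.   0.12]
0.04 [0.07 0.   0.12]
0.0 [0.06 0.   0.13]
```

{"fn": "servo_tool", "kwargs": {"motion": [[[0.08,0,0.12,0,0,0],[0.1,0,0.11,0,0,0],[0.09,0,0.11,0,0,0],[0.09,0,0.11,0,0,0],[0.08,0,0.11,0,0,0],[0.08,0,0.12,0,0,0],[0.07,0,0.12,0,0,0],[0.07,0,0.12,0,0,0],[0.07,0,0.12,0,0,0],[0,0,0,0,0,0]]]}}

```text
clock: 39.65
position: [0.6817, -0.1226, 0.374]
ee_rot: [0.737, -0.676, -0.0, -0.006]
ft_force: [-2.8, -1.0, -2.8]
grip_width: 0.116
```

```bash
python3 arc.py 0.0 5
```

```text
t 39.65 skip est ang 0.051 r mm 185.3 x 3.4 F [-2.8 -1.  -2.8] w 0.116
turn [-0.1   0.1   0.04]
0.04 [-0.01  0.07  0.04]
0.03 [0.02 0.   0.03]
0.02 [0.02 0.   0.03]
0.01 [0.02 0.   0.03]
0.0 [0.02 0.   0.03]
```

{"fn": "servo_tool", "kwargs": {"motion": [[[0.02,0,0.08,0,0,0],[0.02,0,0.08,0,0,0],[0.02,0,0.08,0,0,0],[0,0,0.08,0,0,0],[0,0,0,0,0,0]]]}}

```text
clock: 40.15
position: [0.6803, -0.1225, 0.3744]
ee_rot: [0.738, -0.675, 0.003, -0.008]
ft_force: [1.5, 3.7, -3.5]
grip_width: 0.115
```

```bash
python3 arc.py 0.0 1; python3 - <<'E'
from h import *
s=snap("side");crop(s,150,70,290,180,"s15.png")
E
```

```text
t 40.15 skip est ang 0.053 r mm 185.4 x 3.3 F [ 1.5  3.7 -3.5] w 0.115
turn [-0.19  0.08  0.08]
0.0 [0.06 0.07 0.19]
s15.png scale 5.454545454545454
```

View pics/s15.png

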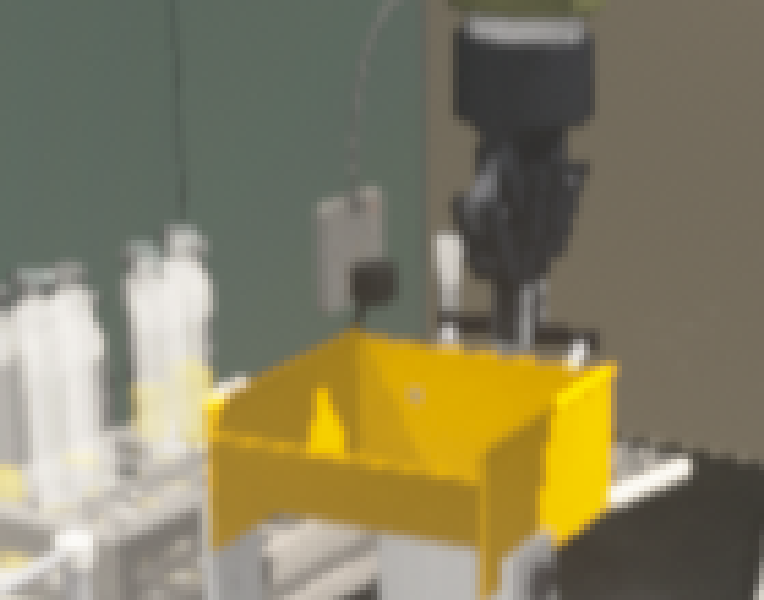

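```bash
python3 - <<'E'
from h import *
s=snap("side");np.savez("side15.npz",**s);s0=dict(np.load("side0.npz"))
a=np.hstack([s0["color"][100:170,185:270],s["color"][100:170,185:270]])
cv2.imwrite("pics/cmp.png",cv2.resize(a[:,:,::-1],None,fx=4.7,fy=4.7,interpolation=cv2.INTER_NEAREST))
for im in(s0["color"],s["color"]):
    h=cv2.cvtColor(im,cv2.COLOR_RGB2HSV);m=((h[...,0]>18)&(h[...,0]<32)&(h[...,1]>150)&(h[...,2]>80)).astype(np.uint8)
    n,l,st,c=cv2.connectedComponentsWithStats(m);k=1+np.argmax(st[1:,4]);print(st[k],c[k])
E
```

```text
[ 188  129   75   50 2377] [226.01766933 150.71098023]
[ 188  130   75   48 2343] [226.04353393 150.80921895]
```

View pics/cmp.png

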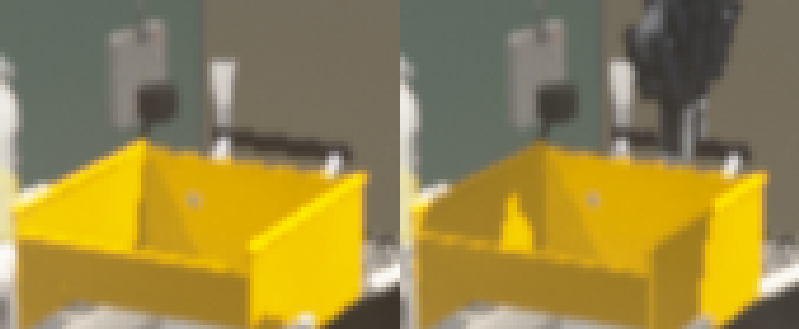

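The skip outline matches the start picture to within a pixel (bar at y=130 in both halves), so it is upright and the bar has slid a little in the pads. I'll press it home once more, then let go.

{"fn": "servo_tool", "kwargs": {"motion": [[[0,0,0.15,0,0,0],[0,0,0.2,0,0,0],[0,0,0.2,0,0,0],[0,0,0,0,0,0]]]}}

```text
clock: 40.65
position: [0.683, -0.1208, 0.3688]
ee_rot: [0.738, -0.675, 0.014, -0.016]
ft_force: [-2.1, 7.5, -5.0]
grip_width: 0.116
```

```bash
python3 arc.py
```

```text
t 40.65 skip est ang 0.027 r mm 182.4 x 10.1 F [-2.1  7.5 -5. ] w 0.116
```

{"fn": "servo_tool", "kwargs": {"motion": [[[0,0,0,0,0,0],[0,0,0,0,0,0],[0,0,0,0,0,0],[0,0,0,0,0,0]]], "jaw": 165}}

```text
clock: 41.05
position: [0.6831, -0.1225, 0.3672]
ee_rot: [0.737, -0.675, 0.014, -0.015]
ft_force: [-1.0, 0.1, -0.4]
grip_width: 0.354
```

```bash
python3 plan.py 0.6825 -0.1225 0.22 -85; python3 - <<'E'
from h import *
s=snap("side");s0=dict(np.load("side0.npz"))
a=np.hstack([s0["color"][100:170,185:270],s["color"][100:170,185:270]])
cv2.imwrite("pics/cmp2.png",cv2.resize(a[:,:,::-1],None,fx=4.7,fy=4.7,interpolation=cv2.INTER_NEAREST))
E
```

```text
t 41.05 grasp [ 0.6895 -0.122   0.2124] yaw -84.95 F [-1.   0.1 -0.4] w 0.354 j [ 0.35  0.51 -0.35  1.31  0.17  1.31 -1.48]
turn first: units [-0.48 -0.    0.01] | shift in present tool units [-0.    0.   -0.16] | shift after turn [-0.    0.01 -0.16]
```

View pics/cmp2.png

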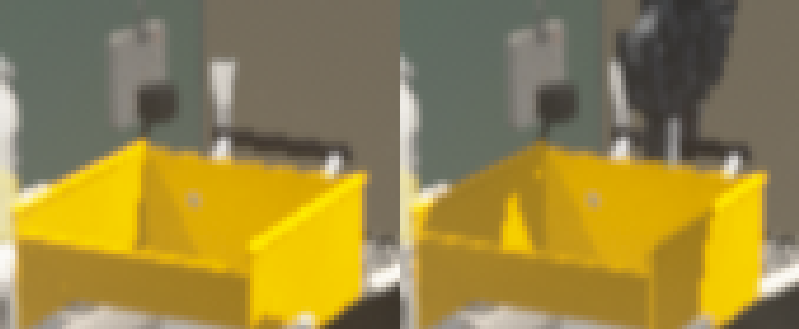

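Upright and unchanged. Straighten the tool and rise.

{"fn": "servo_tool", "kwargs": {"motion": [[[0,0,-0.15,-0.45,0,0],[0,0,-0.2,0,0,0],[0,0,-0.3,0,0,0],[0,0,-0.4,0,0,0],[0,0,-0.5,0,0,0],[0,0,-0.5,0,0,0],[0,0,0,0,0,0]]]}}

```text
clock: 41.8
position: [0.6824, -0.1236, 0.476]
ee_rot: [0.737, -0.676, 0.002, -0.002]
ft_force: [-1.0, -0.1, 0.5]
grip_width: 0.353
```

```bash
python3 plan.py 0.44 -0.2 0.25 -78.6; python3 - <<'E'
from h import *
s=snap("side");s0=dict(np.load("side0.npz"))
a=np.hstack([s0["color"][100:170,185:270],s["color"][100:170,185:270]])
cv2.imwrite("pics/cmp3.png",cv2.resize(a[:,:,::-1],None,fx=4.7,fy=4.7,interpolation=cv2.INTER_NEAREST))
t=snap("top");crop(t,180,90,330,200,"t16.png")
E
```

```text
t 41.8 grasp [ 0.6833 -0.1236  0.321 ] yaw -85.02 F [-1.  -0.1  0.5] w 0.353 j [ 0.33  0.49 -0.35  1.12  0.16  1.56 -1.46]
turn first: units [-0.06 -0.01 -1.28] | shift in present tool units [1.1  4.97 1.39] | shift after turn [0.54 5.05 1.42]
t16.png scale 5.333333333333333
```

View pics/cmp3.png

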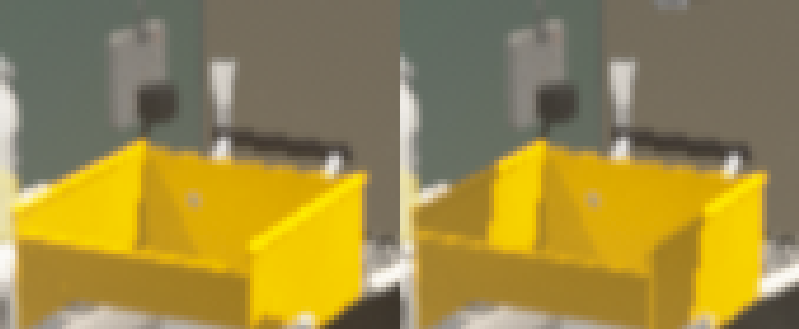

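View pics/t16.png

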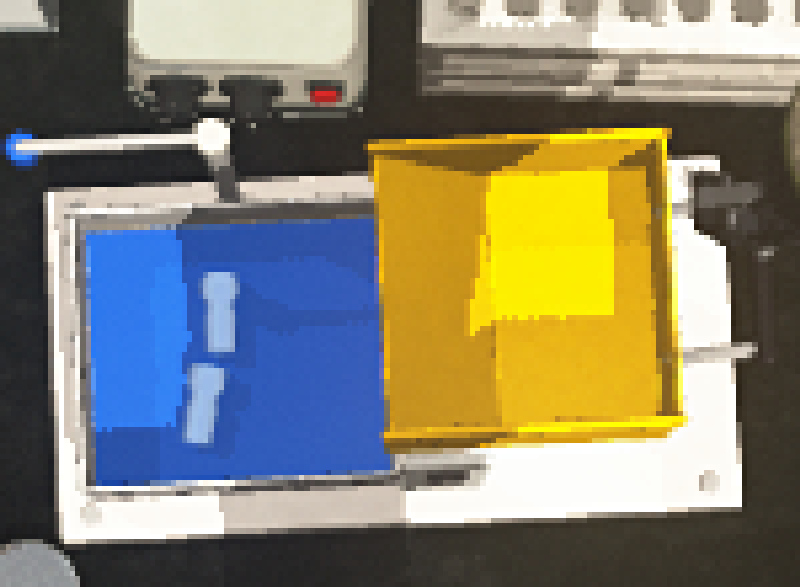

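Skip upright and empty; both stoppers lie in the basket, at (218,310) and (205,405). Now the jog stick, with closed fingers pushing from its right side.

{"fn": "servo_tool", "kwargs": {"motion": [[[0,0.5,0,0,0,-0.65],[0,0.7,0,0,0,-0.65],[0.05,0.8,0,0,0,0],[0.05,0.8,0,0,0,0],[0,0.8,0,0,0,0],[0,0.8,0,0,0,0],[0,0.4,0,0,0,0],[0,0,0,0,0,0]]], "jaw": 255, "force": 20}}

```text
clock: 42.7
position: [0.4369, -0.1741, 0.4623]
ee_rot: [0.775, -0.632, -0.005, 0.001]
ft_force: [0.4, -1.1, -0.4]
grip_width: 0.003
```

```bash
python3 plan.py 0.4455 -0.176 0.17 -78.6
```

```text
t 42.7 grasp [ 0.4354 -0.1734  0.3073] yaw -78.35 F [ 0.4 -1.1 -0.4] w 0.003 j [ 0.62 -0.02 -0.33  1.74 -0.01  1.43 -1.08]
turn first: units [0.1  0.07 0.05] | shift in present tool units [ 0.09 -0.18  2.74] | shift after turn [ 0.07 -0.16  2.75]
```

{"fn": "servo_tool", "kwargs": {"motion": [[[0.09,-0.18,0.3,0.1,0.05,0.05],[0,0,0.4,0,0,0],[0,0,0.4,0,0,0],[0,0,0.4,0,0,0],[0,0,0.4,0,0,0],[0,0,0.4,0,0,0],[0,0,0.3,0,0,0],[0,0,0,0,0,0]]]}}

```text
clock: 43.5
position: [0.449, -0.1742, 0.3229]
ee_rot: [0.774, -0.633, -0.002, -0.001]
ft_force: [-0.6, 0.0, 0.4]
grip_width: -0.004
```

```bash
python3 plan.py 0.4455 -0.176 0.117 -78.6;  python3 - <<'E'
from h import *
s=snap("side");crop(s,285,120,365,225,"s17.png");t=snap("top");crop(t,285,195,375,255,"t17.png")
E
```

```text
t 43.5 grasp [ 0.4487 -0.1735  0.1679] yaw -78.48 F [-0.6  0.   0.4] w -0.004 j [ 0.61  0.11 -0.35  1.92  0.04  1.13 -1.12]
turn first: units [0.01 0.05 0.02] | shift in present tool units [0.03 0.07 1.02] | shift after turn [0.02 0.08 1.02]
s17.png scale 5.714285714285714
t17.png scale 8.88888888888889
```

View pics/s17.png

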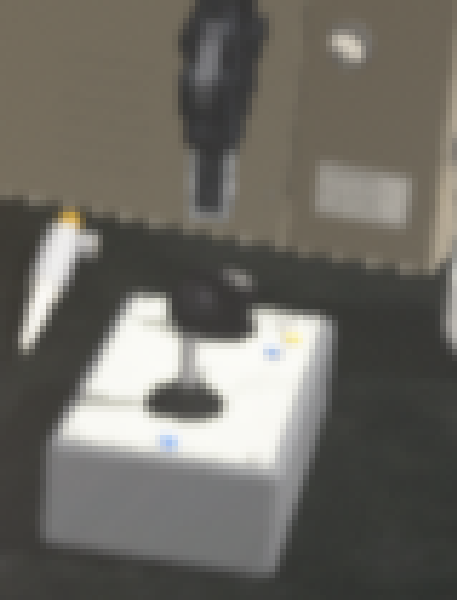

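View pics/t17.png

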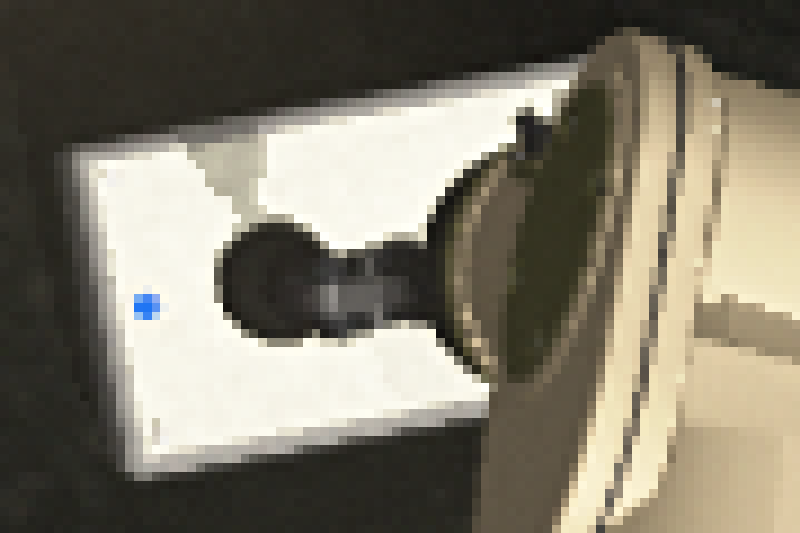

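{"fn": "servo_tool", "kwargs": {"motion": [[[0.05,0.07,0.25,0,0.05,0],[0,0,0.25,0,0,0],[0,0,0.25,0,0,0],[0,0,0.25,0,0,0],[0,0,0,0,0,0]]]}}

```text
clock: 44.1
position: [0.4473, -0.178, 0.2726]
ee_rot: [0.774, -0.633, 0.003, -0.001]
ft_force: [-0.7, 0.0, 0.0]
grip_width: -0.003
```

```bash
python3 plan.py 0.4455 -0.176 0.117 -78.6;  python3 - <<'E'
from h import *
s=snap("side");crop(s,285,120,365,225,"s18.png")
E
```

```text
t 44.1 grasp [ 0.448  -0.1785  0.1176] yaw -78.5 F [-0.7  0.   0. ] w -0.003 j [ 0.6   0.16 -0.34  1.97  0.07  1.01 -1.14]
turn first: units [-0.05 -0.04  0.02] | shift in present tool units [-0.05  0.03  0.01] | shift after turn [-0.05  0.03  0.01]
s18.png scale 5.714285714285714
```

View pics/s18.png

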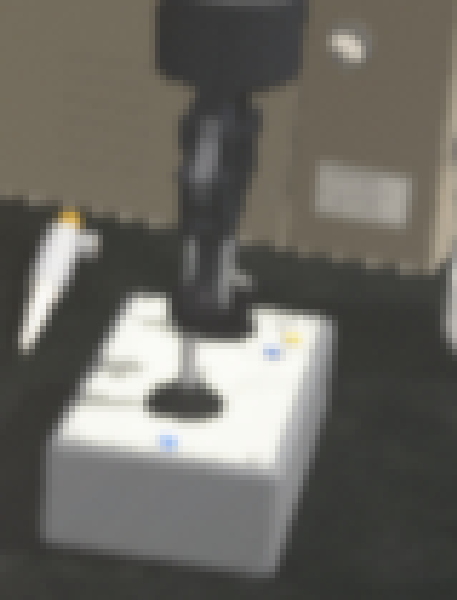

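Fingers are behind and right of the ball. Pushing in small rows.

{"fn": "servo_tool", "kwargs": {"motion": [[[-0.12,0.03,0,0,0,0],[-0.12,0,0,0,0,0],[-0.12,0,0,0,0,0],[-0.12,0,0,0,0,0],[-0.12,0,0,0,0,0],[-0.12,0,0,0,0,0]]]}}

```text
clock: 44.75
position: [0.4389, -0.141, 0.2752]
ee_rot: [0.774, -0.633, 0.005, -0.001]
ft_force: [0.2, -4.4, -0.8]
grip_width: -0.001
```

```bash
cat > pan.py <<'E'
import numpy as np
from workcell import status
from scipy.spatial.transform import Rotation as R
o=status.get_obs();m=R.from_quat(o["ee_rot"]).as_matrix();g=o["position"]+m[:,2]*.155
th=.1993;d=g[:2]-[.4462,-.1775];F=o["ft_force"];c,s=np.cos(th),np.sin(th)
print("t",round(o["clock"],2),"panel x,y mm",np.round([(c*d[0]+s*d[1])*1e3,(-s*d[0]+c*d[1])*1e3],1),"z",round(g[2]*1e3,1),"Fy panel",round(-s*F[0]+c*F[1],1),"F",np.round(F,1))
E
python3 pan.py; python3 plan.py 0.4372 -0.134 0.117 -78.6
```

```text
t 44.75 panel x,y mm [ 1.3 36.1] z 120.2 Fy panel -4.4 F [ 0.2 -4.4 -0.8]
t 44.75 grasp [ 0.4403 -0.1419  0.1202] yaw -78.53 F [ 0.2 -4.4 -0.8] w -0.001 j [ 0.57  0.11 -0.37  2.02  0.05  1.01 -1.2 ]
turn first: units [-0.09 -0.08  0.01] | shift in present tool units [-0.14  0.01  0.06] | shift after turn [-0.14  0.    0.06]
```

Near full tilt. Push on against the stop and hold there.

{"fn": "servo_tool", "kwargs": {"motion": [[[-0.12,0,0.05,0,0,0],[-0.12,0,0.03,0,0,0],[-0.12,0,0,0,0,0],[-0.12,0,0,0,0,0]]]}}

```text
clock: 45.15
position: [0.435, -0.1283, 0.2735]
ee_rot: [0.771, -0.637, 0.017, 0.004]
ft_force: [10.8, -31.0, -15.6]
grip_width: 0.002
```

```bash
python3 pan.py
```

```text
t 45.15 panel x,y mm [ 1.2 45.6] z 118.6 Fy panel -32.5 F [ 10.8 -31.  -15.6]
```

At the stop (32 N). Easing the push while holding.

{"fn": "servo_tool", "kwargs": {"motion": [[[0.03,0,0,0,0,0],[0,0,0,0,0,0],[0,0,0,0,0,0]]]}}

```text
clock: 45.45
position: [0.4353, -0.1322, 0.2739]
ee_rot: [0.77, -0.638, 0.02, 0.004]
ft_force: [0.6, -2.6, 0.8]
grip_width: -0.0
```

```bash
python3 pan.py; python3 - <<'E'
from h import *
s=snap("side");crop(s,285,120,365,225,"s19.png");t=snap("top");crop(t,170,100,330,220,"t19.png")
E
```

```text
t 45.45 panel x,y mm [ 1.1 41.1] z 119.0 Fy panel -2.7 F [ 0.6 -2.6  0.8]
s19.png scale 5.714285714285714
t19.png scale 5.0
```

View pics/s19.png

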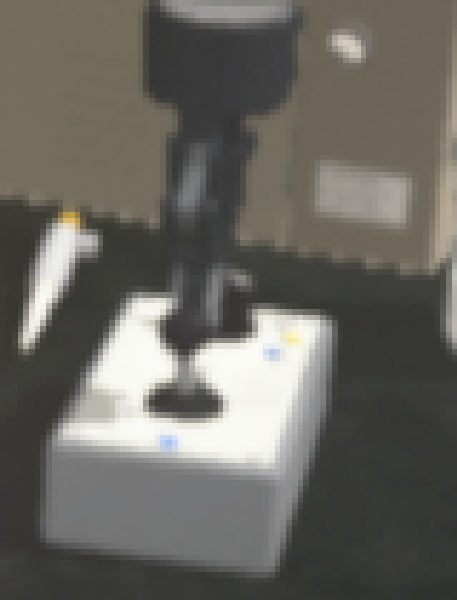

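View pics/t19.png

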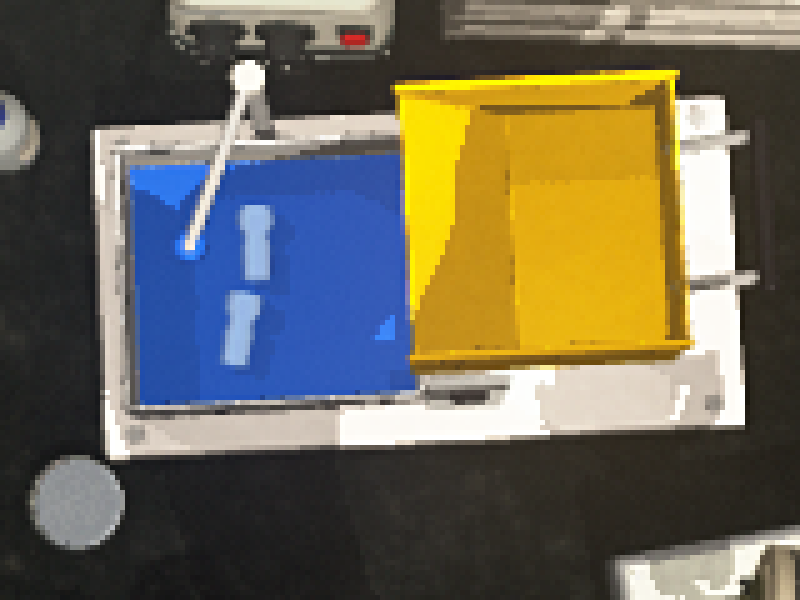

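Spray arm has swung over the basket (tip at (190,248)). Now hold with a light steady push.

{"fn": "servo_tool", "kwargs": {"motion": [[[-0.06,0,0,0,0,0],[-0.05,0,0,0,0,0],[-0.04,0,0,0,0,0]]]}}

```text
clock: 45.85
position: [0.434, -0.1275, 0.2738]
ee_rot: [0.769, -0.639, 0.022, 0.006]
ft_force: [4.4, -15.6, -4.3]
grip_width: 0.002
```

```bash
python3 pan.py
```

```text
t 45.85 panel x,y mm [ 1.  44.9] z 119.0 Fy panel -16.2 F [  4.4 -15.6  -4.3]
```

{"fn": "servo_tool", "kwargs": {"motion": [[[-0.03,0,0,0,0,0],[-0.03,0,0,0,0,0],[-0.03,0,0,0,0,0],[-0.03,0,0,0,0,0],[-0.03,0,0,0,0,0]]]}}

```text
clock: 46.35
position: [0.433, -0.1259, 0.2738]
ee_rot: [0.767, -0.641, 0.028, 0.008]
ft_force: [4.0, -12.1, -2.2]
grip_width: -0.003
```

```bash
python3 pan.py
```

```text
t 46.35 panel x,y mm [ 0.9 44.8] z 119.1 Fy panel -12.7 F [  4.  -12.1  -2.2]
```

```bash
python3 plan.py 0.4340 -0.134 0.117 -78.6
```

```text
t 46.35 grasp [ 0.4382 -0.1334  0.1191] yaw -79.79 F [  4.  -12.1  -2.2] w -0.003 j [ 0.54  0.08 -0.39  2.06  0.09  0.97 -1.28]
turn first: units [-0.27 -0.62 -0.23] | shift in present tool units [0.16 0.01 0.04] | shift after turn [0.16 0.01 0.04]
```

{"fn": "servo_tool", "kwargs": {"motion": [[[-0.015,0,0,0,-0.08,0],[-0.015,0,0,0,-0.08,0],[-0.015,0,0,0,-0.08,0],[-0.015,0,0,0,-0.08,0],[-0.015,0,0,0,-0.08,0]]]}}

```text
clock: 46.85
position: [0.4327, -0.1294, 0.2738]
ee_rot: [0.765, -0.643, 0.022, -0.001]
ft_force: [4.0, -14.6, -4.9]
grip_width: -0.001
```

```bash
python3 pan.py; python3 plan.py 0.4340 -0.134 0.117 -78.6
```

```text
t 46.85 panel x,y mm [ 0.8 44.8] z 118.9 Fy panel -15.1 F [  4.  -14.6  -4.9]
t 46.85 grasp [ 0.4381 -0.1335  0.1189] yaw -80.1 F [  4.  -14.6  -4.9] w -0.001 j [ 0.55  0.09 -0.38  2.05  0.06  0.97 -1.26]
turn first: units [-0.33 -0.37 -0.29] | shift in present tool units [ 0.09 -0.01  0.04] | shift after turn [ 0.1  -0.01  0.04]
```

Steady at the stop (15 N). Hold on.

{"fn": "servo_tool", "kwargs": {"motion": [[[-0.02,0,0,-0.03,-0.05,-0.03],[-0.02,0,0,-0.03,-0.05,-0.03],[-0.02,0,0,-0.03,-0.05,-0.03],[-0.02,0,0,-0.03,-0.05,-0.03],[-0.02,0,0,-0.03,-0.05,-0.03],[-0.02,0,0,-0.03,-0.05,-0.03],[-0.02,0,0,-0.03,-0.05,-0.03],[-0.02,0,0,-0.03,-0.05,-0.03],[-0.02,0,0,-0.03,-0.05,-0.03],[-0.02,0,0,-0.03,-0.05,-0.03]]]}}

```text
clock: 47.85
position: [0.4341, -0.132, 0.2744]
ee_rot: [0.771, -0.637, 0.012, -0.003]
ft_force: [5.6, -12.3, -5.1]
grip_width: 0.002
```

```bash
python3 pan.py; python3 plan.py 0.4340 -0.134 0.117 -78.6
```

```text
t 47.85 panel x,y mm [ 0.1 44.8] z 119.4 Fy panel -13.1 F [  5.6 -12.3  -5.1]
t 47.85 grasp [ 0.4374 -0.1335  0.1194] yaw -79.14 F [  5.6 -12.3  -5.1] w 0.002 j [ 0.56  0.1  -0.38  2.04  0.05  0.99 -1.23]
turn first: units [-0.22 -0.16 -0.11] | shift in present tool units [0.04 0.01 0.05] | shift after turn [0.04 0.01 0.05]
```

{"fn": "servo_tool", "kwargs": {"motion": [[[-0.02,0,0,0,-0.04,0],[-0.02,0,0,0,-0.04,0],[-0.02,0,0,0,-0.04,0],[-0.02,0,0,0,-0.04,0],[-0.02,0,0,0,-0.04,0],[-0.02,0,0,0,-0.04,0],[-0.02,0,0,0,-0.04,0],[-0.02,0,0,0,-0.04,0],[-0.02,0,0,0,-0.04,0],[-0.02,0,0,0,-0.04,0],[-0.02,0,0,0,-0.04,0],[-0.02,0,0,0,-0.04,0]]]}}

```text
clock: 49.05
position: [0.4328, -0.1345, 0.2744]
ee_rot: [0.767, -0.642, 0.01, -0.011]
ft_force: [3.1, -12.0, -3.7]
grip_width: -0.005
```

{"fn": "servo_tool", "kwargs": {"motion": [[[-0.02,0,0,0,-0.04,0],[-0.02,0,0,0,-0.04,0],[-0.02,0,0,0,-0.04,0],[-0.02,0,0,0,-0.04,0],[-0.02,0,0,0,-0.04,0],[-0.02,0,0,0,-0.04,0],[-0.02,0,0,0,-0.04,0],[-0.02,0,0,0,-0.04,0],[-0.02,0,0,0,-0.04,0],[-0.02,0,0,0,-0.04,0],[-0.02,0,0,0,-0.04,0],[-0.02,0,0,0,-0.04,0]]]}}

```text
clock: 50.25
position: [0.4313, -0.137, 0.2741]
ee_rot: [0.763, -0.647, 0.008, -0.02]
ft_force: [3.6, -11.8, -4.1]
grip_width: -0.001
```

```bash
python3 pan.py; python3 plan.py 0.4340 -0.134 0.117 -78.6
```

```text
t 50.25 panel x,y mm [-0.3 44.6] z 119.2 Fy panel -12.3 F [  3.6 -11.8  -4.1]
t 50.25 grasp [ 0.437  -0.1338  0.1192] yaw -80.58 F [  3.6 -11.8  -4.1] w -0.001 j [ 0.58  0.09 -0.37  2.05  0.01  0.98 -1.2 ]
turn first: units [-0.46  0.15 -0.4 ] | shift in present tool units [-0.05 -0.06  0.05] | shift after turn [-0.05 -0.07  0.04]
```

{"fn": "servo_tool", "kwargs": {"motion": [[[-0.03,0,0,-0.03,0,-0.03],[-0.03,0,0,-0.03,0,-0.03],[-0.03,0,0,-0.03,0,-0.03],[-0.03,0,0,-0.03,0,-0.03],[-0.03,0,0,-0.03,0,-0.03],[-0.03,0,0,-0.03,0,-0.03],[-0.03,0,0,-0.03,0,-0.03],[-0.03,0,0,-0.03,0,-0.03],[-0.03,0,0,-0.03,0,-0.03],[-0.03,0,0,-0.03,0,-0.03]]]}}

```text
clock: 51.25
position: [0.432, -0.1326, 0.2746]
ee_rot: [0.768, -0.64, 0.015, -0.008]
ft_force: [6.3, -12.1, -5.1]
grip_width: 0.001
```

{"fn": "servo_tool", "kwargs": {"motion": [[[-0.03,0,0,-0.03,0,-0.03],[-0.03,0,0,-0.03,0,-0.03],[-0.03,0,0,-0.03,0,-0.03],[-0.03,0,0,-0.03,0,-0.03],[-0.03,0,0,-0.03,0,-0.03]]]}}

```text
clock: 51.75
position: [0.4324, -0.1305, 0.2748]
ee_rot: [0.771, -0.637, 0.018, -0.002]
ft_force: [5.9, -12.1, -4.9]
grip_width: 0.006
```

```bash
python3 pan.py; python3 plan.py 0.4340 -0.134 0.117 -78.6; python3 - <<'E'
from h import *
t=snap("top");crop(t,170,100,370,250,"t20.png")
E
```

```text
t 51.75 panel x,y mm [-0.1 44.9] z 119.9 Fy panel -13.1 F [  5.9 -12.1  -4.9]
t 51.75 grasp [ 0.4372 -0.1335  0.1199] yaw -79.1 F [  5.9 -12.1  -4.9] w 0.006 j [ 0.56  0.09 -0.38  2.05  0.06  0.98 -1.23]
turn first: units [-0.31 -0.29 -0.1 ] | shift in present tool units [ 0.07 -0.02  0.06] | shift after turn [ 0.08 -0.02  0.06]
t20.png scale 4.0
```

View pics/t20.png

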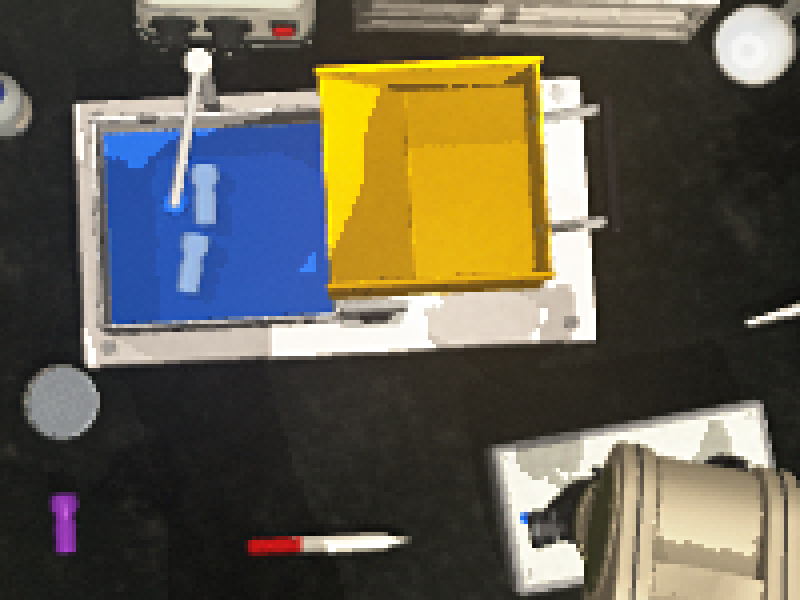

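{"fn": "servo_tool", "kwargs": {"motion": [[[-0.03,0,0,-0.02,-0.02,0],[-0.03,0,0,-0.02,-0.02,0],[-0.03,0,0,-0.02,-0.02,0],[-0.03,0,0,-0.02,-0.02,0],[-0.03,0,0,-0.02,-0.02,0],[-0.03,0,0,-0.02,-0.02,0],[-0.03,0,0,-0.02,-0.02,0],[-0.03,0,0,-0.02,-0.02,0]]]}}

```text
clock: 52.6
position: [0.4323, -0.1289, 0.2752]
ee_rot: [0.768, -0.64, 0.021, 0.001]
ft_force: [6.0, -14.2, -5.3]
grip_width: -0.001
```

{"fn": "servo_tool", "kwargs": {"motion": [[[0.08,0,0,0,0,0],[0.1,0,0,0,0,0],[0.1,0,0,0,0,0],[0.1,0,0,0,0,0],[0.1,0,0,0,0,0],[0.1,0,0,0,0,0],[0.1,0,0,0,0,0],[0.1,0,0,0,0,0],[0.1,0,0,0,0,0],[0,0,0,0,0,0]]]}}

```text
clock: 53.6
position: [0.4406, -0.1728, 0.2753]
ee_rot: [0.769, -0.639, 0.018, 0.001]
ft_force: [-1.3, -0.3, 0.4]
grip_width: 0.003
```

```bash
python3 pan.py; python3 plan.py 0.4475 -0.18 0.117 -78.6
```

```text
t 53.6 panel x,y mm [-1.2  1.1] z 120.4 Fy panel -0.1 F [-1.3 -0.3  0.4]
t 53.6 grasp [ 0.4448 -0.1766  0.1204] yaw -79.46 F [-1.3 -0.3  0.4] w 0.003 j [ 0.6   0.13 -0.34  2.    0.07  0.99 -1.17]
turn first: units [-0.26 -0.33 -0.17] | shift in present tool units [ 0.16 -0.11  0.07] | shift after turn [ 0.17 -0.11  0.07]
```

Clear of the ball. Rise, then position over the selector at the blue orientation (yaw -113).

{"fn": "servo_tool", "kwargs": {"motion": [[[0.1,-0.1,-0.2,-0.25,-0.3,0],[0,0,-0.5,0,0,0],[0,0,-0.6,0,0,0],[0,0,-0.6,0,0,0],[0,0,0,0,0,1],[0,0,0,0,0,1],[0,0,0,0,0,1],[0,0,0,0,0,1],[0,0,0,0,0,1],[0,0,0,0,0,1],[0,0,0,0,0,0.7],[0,0,0,0,0,0]]], "jaw": 110}}

```text
clock: 54.8
position: [0.4461, -0.175, 0.3746]
ee_rot: [-0.543, 0.839, 0.0, -0.0]
ft_force: [0.3, -0.8, -0.9]
grip_width: 0.567
```

```bash
python3 plan.py 0.4595 -0.241 0.16 -113;python3 - <<'E'
from h import *
t=snap("top");crop(t,170,100,370,250,"t21.png");s=snap("side");crop(s,285,120,365,225,"s21.png")
E
```

```text
t 54.8 grasp [ 0.446  -0.175   0.2196] yaw -114.17 F [ 0.3 -0.8 -0.9] w 0.567 j [ 0.6   0.05 -0.33  1.86  0.02  1.24 -1.73]
turn first: units [ 0.01 -0.01 -0.23] | shift in present tool units [ 1.09 -0.79  1.19] | shift after turn [ 1.11 -0.76  1.19]
t21.png scale 4.0
s21.png scale 5.714285714285714
```

View pics/t21.png

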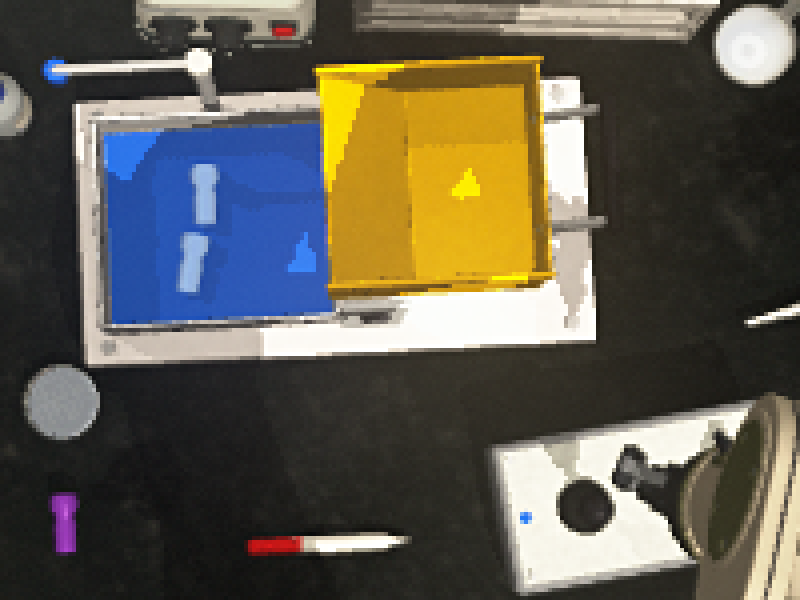

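View pics/s21.png

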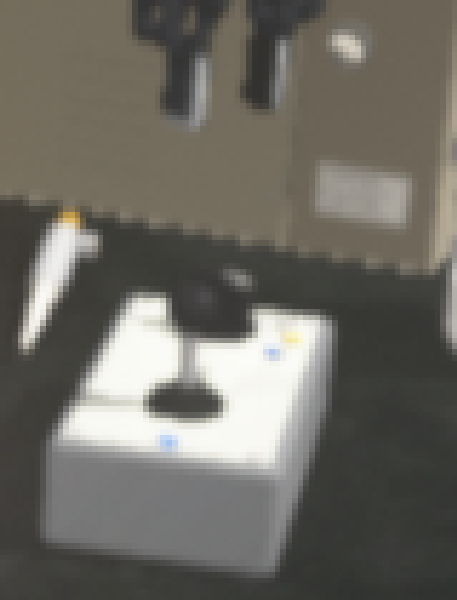

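Stick is back upright (side crop (200,300)) and the spray arm is parked. Next, the selector.

{"fn": "servo_tool", "kwargs": {"motion": [[[0.4,-0.25,0.1,0,0,-0.2],[0.4,-0.25,0.2,0,0,0],[0.3,-0.25,0.2,0,0,0],[0,0,0.2,0,0,0],[0,0,0.2,0,0,0],[0,0,0.2,0,0,0],[0,0,0,0,0,0]]]}}

```text
clock: 55.6
position: [0.4595, -0.2403, 0.3172]
ee_rot: [-0.558, 0.83, -0.0, 0.0]
ft_force: [-0.0, 0.5, -0.1]
grip_width: 0.571
```

```bash
python3 plan.py 0.4592 -0.241 0.094 -113
```

```text
t 55.6 grasp [ 0.4596 -0.2403  0.1622] yaw -112.2 F [-0.   0.5 -0.1] w 0.571 j [ 0.64  0.18 -0.28  1.84  0.06  1.13 -1.61]
turn first: units [-0.   -0.    0.16] | shift in present tool units [0.02 0.   1.36] | shift after turn [0.02 0.   1.36]
```

{"fn": "servo_tool", "kwargs": {"motion": [[[0,0,0.3,0,0,0.15],[0,0,0.3,0,0,0],[0,0,0.3,0,0,0],[0,0,0.3,0,0,0],[0,0,0.15,0,0,0],[0,0,0,0,0,0]]]}}

```text
clock: 56.2
position: [0.4607, -0.2368, 0.2499]
ee_rot: [-0.555, 0.832, -0.002, 0.001]
ft_force: [-0.4, -0.6, 0.0]
grip_width: 0.57
```

```bash
python3 plan.py 0.4592 -0.241 0.094 -113
```

```text
t 56.2 grasp [ 0.4613 -0.237   0.0949] yaw -112.59 F [-0.4 -0.6  0. ] w 0.57 j [ 0.63  0.26 -0.27  1.91  0.08  0.98 -1.65]
turn first: units [-0.04  0.    0.08] | shift in present tool units [ 0.09 -0.    0.02] | shift after turn [ 0.09 -0.01  0.02]
```

{"fn": "servo_tool", "kwargs": {"motion": [[[0.09,0,0,0,0,0.08],[0,0,0,0,0,0]]]}}

```text
clock: 56.4
position: [0.4593, -0.2411, 0.2512]
ee_rot: [-0.552, 0.834, -0.002, 0.002]
ft_force: [0.5, -0.5, 1.3]
grip_width: 0.575
```

{"fn": "servo_tool", "kwargs": {"motion": [[[0,0,0,0,0,0],[0,0,0,0,0,0],[0,0,0,0,0,0],[0,0,0,0,0,0],[0,0,0,0,0,0],[0,0,0,0,0,0],[0,0,0,0,0,0],[0,0,0,0,0,0]]], "jaw": 255, "force": 40}}

```text
clock: 57.2
position: [0.4604, -0.2394, 0.2529]
ee_rot: [-0.553, 0.833, -0.002, 0.003]
ft_force: [1.0, 0.8, -2.5]
grip_width: 0.125
```

```bash
python3 plan.py 0.4592 -0.241 0.094 -44.2
```

```text
t 57.2 grasp [ 0.4616 -0.2395  0.0979] yaw -112.85 F [ 1.   0.8 -2.5] w 0.125 j [ 0.63  0.26 -0.27  1.9   0.08  0.98 -1.64]
turn first: units [ -0.09  -0.03 -13.73] | shift in present tool units [0.04 0.01 0.08] | shift after turn [0.   0.04 0.08]
```

{"fn": "servo_tool", "kwargs": {"motion": [[[0,0,0,0,0,-1],[0,0,0,0,0,-1],[0,0,0,0,0,-1],[0,0,0,0,0,-1],[0,0,0,0,0,-1],[0,0,0,0,0,-1],[0,0,0,0,0,-1],[0,0,0,0,0,0]]]}}

```text
clock: 58.0
position: [0.4606, -0.2391, 0.2529]
ee_rot: [0.785, -0.619, 0.003, -0.003]
ft_force: [0.2, 0.4, -1.9]
grip_width: 0.126
```

```bash
python3 plan.py 0.4596 -0.241 0.098 -44.2
```

```text
t 58.0 grasp [ 0.4618 -0.239   0.0979] yaw -76.55 F [ 0.2  0.4 -1.9] w 0.126 j [ 0.71  0.27 -0.35  1.9   0.11  0.99 -1.03]
turn first: units [-0.09 -0.04 -6.47] | shift in present tool units [ 0.03  0.03 -0.  ] | shift after turn [ 0.01  0.04 -0.  ]
```

{"fn": "servo_tool", "kwargs": {"motion": [[[0,0,0,0,0,-1],[0,0,0,0,0,-1],[0,0,0,0,0,-1],[0,0,0,0,0,-1],[0,0,0,0,0,-1],[0,0,0,0,0,-1],[0,0,0,0,0,-0.7],[0,0,0,0,0,0]]]}}

```text
clock: 58.8
position: [0.4604, -0.2389, 0.2529]
ee_rot: [0.93, -0.368, 0.003, -0.003]
ft_force: [-0.2, 0.3, -1.0]
grip_width: 0.129
```

```bash
python3 plan.py 0.4596 -0.241 0.098 -44.2;python3 -c "
from workcell import status;print(status.get_obs()['torque'])"
```

```text
t 58.8 grasp [ 0.4617 -0.2385  0.0979] yaw -43.17 F [-0.2  0.3 -1. ] w 0.129 j [ 0.78  0.28 -0.43  1.89  0.13  0.99 -0.47]
turn first: units [-0.08 -0.05  0.21] | shift in present tool units [ 0.02  0.04 -0.  ] | shift after turn [ 0.02  0.04 -0.  ]
[ 0.16509461 -0.21718955 -0.47020756]
```

At the end stop (torque -0.47 N m). Release and rise.

{"fn": "servo_tool", "kwargs": {"motion": [[[0,0,0,0,0,0],[0,0,0,0,0,0],[0,0,0,0,0,0],[0,0,0,0,0,0],[0,0,-0.3,0,0,0],[0,0,-0.6,0,0,0],[0,0,-0.8,0,0,0],[0,0,-0.8,0,0,0],[0,0,-0.8,0,0,0],[0,0.8,0,0,0,0],[0,0.8,0,0,0,0],[0,0.8,0,0,0,0]]], "jaw": 120}}

```text
clock: 60.0
position: [0.3774, -0.3235, 0.4254]
ee_rot: [0.93, -0.368, 0.005, -0.002]
ft_force: [0.4, 0.4, 0.3]
grip_width: 0.532
```

{"fn": "servo_tool", "kwargs": {"motion": [[[0,0.6,0,0,0,0],[0,0.6,0,0,0,0],[0,0.4,0,0,0,0],[0,0,0,0,0,0],[0,0,0,0,0,0]]]}}

```text
clock: 60.5
position: [0.3154, -0.3876, 0.4257]
ee_rot: [0.928, -0.373, 0.005, -0.001]
ft_force: [0.5, -0.9, 0.6]
grip_width: 0.529
```

```bash
python3 plan.py;python3 - <<'E'
from h import *
t=snap("top");crop(t,285,195,375,255,"t22.png");cv2.imwrite("pics/t22f.png",cv2.resize(t["color"][:,:,::-1],(800,600)));s=snap("side");cv2.imwrite("pics/s22.png",cv2.resize(s["color"][:,:,::-1],(800,600)))
E
```

```text
t 60.5 grasp [ 0.3171 -0.3879  0.2707] yaw -43.87 F [ 0.5 -0.9  0.6] w 0.529 j [ 1.05  0.06 -0.26  1.74  0.01  1.34  0.02]
t22.png scale 8.88888888888889
```

View pics/t22.png

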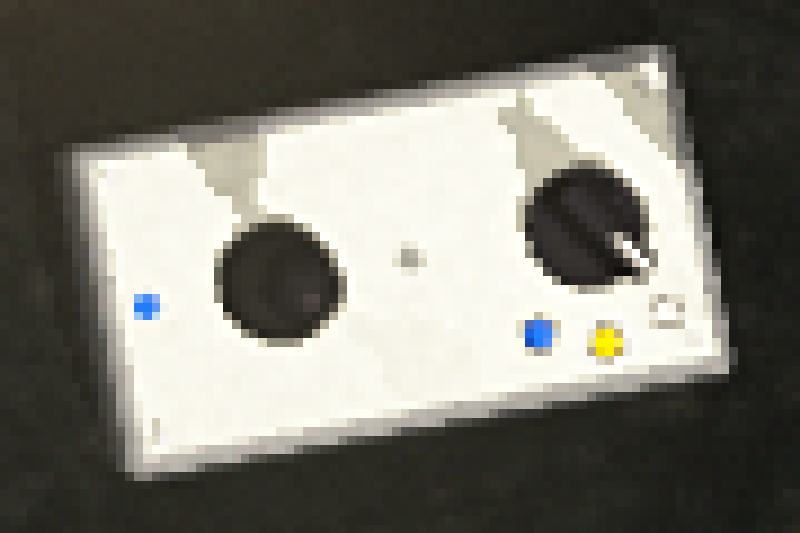

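View pics/t22f.png

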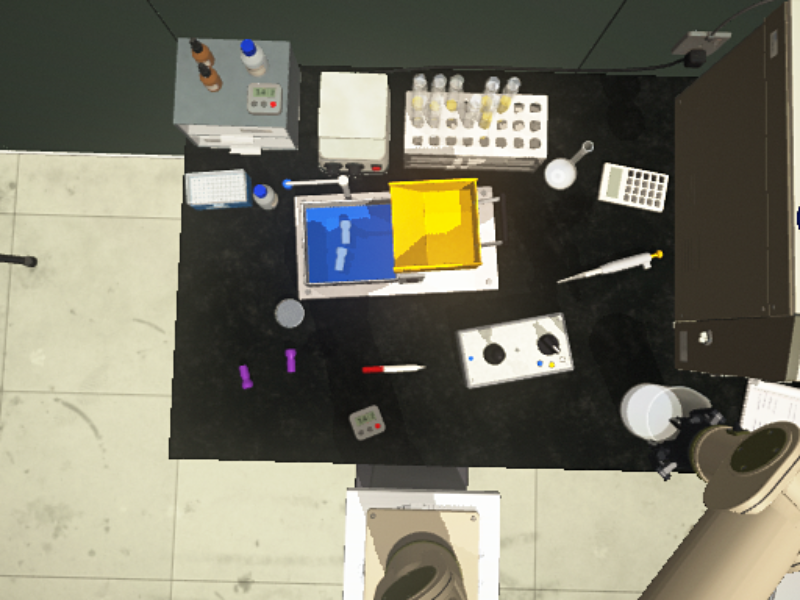

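View pics/s22.png

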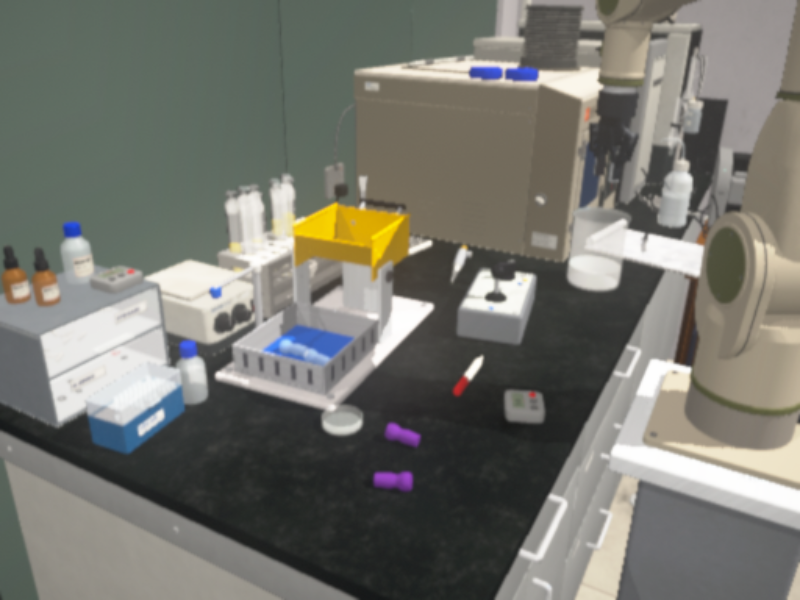

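The final views show the selector line at (630,250), as at the start (white), the stick upright, two stoppers in the basket and the bystanders unmoved. One last numeric check that the skip is fully home.

```bash
python3 - <<'E'
from h import *
for n in("top","side"):
    a=dict(np.load(f"{n}0.npz"))["color"];b=snap(n)["color"];r=[]
    for im in(a,b):
        h=cv2.cvtColor(im,cv2.COLOR_RGB2HSV);m=((h[...,0]>15)&(h[...,0]<35)&(h[...,1]>150)&(h[...,2]>60)).astype(np.uint8)
        k,l,st,c=cv2.connectedComponentsWithStats(m);i=1+np.argmax(st[1:,4]);r.append((st[i],c[i]))
    print(n,r)
    # shift of skip/bar region by phase correlation of edges
    x0,y0,x1,y1=(300,120,325,165) if n=="top" else (228,112,262,125)
    g=[cv2.Canny(cv2.cvtColor(i,cv2.COLOR_RGB2GRAY),40,100)[y0:y1,x0:x1].astype(np.float32) for i in(a,b)]
    print(cv2.phaseCorrelate(g[0],g[1]))
E
```

```text
top [(array([ 248,  114,   61,   61, 3232], dtype=int32), array([278.27537129, 143.56280941])), (array([ 248,  114,   61,   61, 3227], dtype=int32), array([278.25534552, 143.44995352]))]
((-0.10634196070973978, 1.1297319242492776), 0.5220748071670532)
side [(array([ 188,  129,   75,   50, 2377], dtype=int32), array([226.01766933, 150.71098023])), (array([ 188,  129,   74,   50, 2357], dtype=int32), array([225.5952482 , 150.63597794]))]
((-0.029739880419416664, 0.3152549824416502), 0.9852673665240959)
```

The skip is within about 0.3 px of its starting picture in the side view, so it is fully upright. Handing in.

```bash
python3 -c "
from workcell import order,status;print(order.hand_in());print(status.get_obs()['clock'])"
```

```text
the job is handed in; nothing more can be done
None
the job is handed in; nothing more can be done
```

I carried out the whole job in the order asked and handed it in at about 60.7 s; no verdict was reported.

**What I did:**
- Turned the selector from white to blue.
- Put both stoppers into the skip. Two were present, and one had been knocked aside before I reached it.
- Pushed the skip to its stop (about 2.0 rad), and both stoppers fell into the basket. I then eased the skip back slowly.
- Held the jog stick at its blue stop for about 6.7 s without a break, with the spray arm over the basket, then let it spring back.
- Turned the selector back to white.

**Last checks:**
- **Stoppers:** both are in the basket.
- **Skip:** it matches its starting picture to within about 0.5 px, except one rough edge comparison around the bar in the top view, which read about 1.1 px. I took that as image noise.
- **Selector, stick and spray arm:** the selector's line points at white, the stick is upright and the spray arm is parked.
- **Bystanders:** the dish, the marker and the purple look-alikes had not moved by eye.

**What did not go to plan:**
- **Bar grip:** the bar slid several millimetres in the pads, so the arm's own estimate read 0.03–0.05 rad at upright. I relied on the pictures instead.
- **Jog stick:** my first push went against the stop at 32 N. I eased off for a moment and then held at 12–16 N, and I counted the hold only from then.

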